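# Load and start the bottle roller

### The job

Get the leather finish mixing: put the two sanding sticks that were left lying across the bottle roller into the tool tray, then lay every standing bottle on its side in the roller, one to a bay, either way round. Then pull the timer slide out to the red marks, hold it there for one second and let it run back, and last push the starter plunger all the way down, hold it down for two seconds and let it up again. Leave the other things on the table where they are.

Things in the scene. Friction and masses are not known exactly. Their poses are not given: they have to be found in the camera images.
- roller: Fixed bottle roller: grey base 300 x 130 mm, 30 mm high, motor housing 62 mm high from local x = 147 mm. Origin: centre underneath. Three bays at local x = -95, 0, 95 mm; each takes a bottle along local y on four wheels (radius 10, 14 wide, at x +-20, y +-38 mm from the bay, tops 55 mm up); between them ramps in the wheel rows, up to 66 mm. |y| < 31 mm is free for fingers down to 30 mm.
- bay0 (a point): The end bay away from the motor housing: the point where the middle of a properly laid bottle's body comes to be (70 mm above the table). Local y is along the bay; the bottle may point either way.
- bay1 (a point): The middle bay: the point where the middle of a properly laid bottle's body comes to be (70 mm above the table). Local y is along the bay; the bottle may point either way.
- bay2 (a point): The bay next to the motor housing: the point where the middle of a properly laid bottle's body comes to be (70 mm above the table). Local y is along the bay; the bottle may point either way.
- bottle0: White plastic bottle of leather finish with a black cap, standing upright, sometimes absent (two or three are there). Body 44 mm across and 100 mm tall, then a short neck 20 mm across and a cap 22 mm across, 126 mm tall in all; about 0.14 kg. Origin: centre of its underside; z runs along the bottle to the cap.
- bottle0_mid (a point): Middle of the straight 100 mm body of bottle0, on its axis, 50 mm from its underside.
- bottle1: White plastic bottle of leather finish with a black cap, standing upright, sometimes absent (two or three are there). Body 44 mm across and 100 mm tall, then a short neck 20 mm across and a cap 22 mm across, 126 mm tall in all; about 0.14 kg. Origin: centre of its underside; z runs along the bottle to the cap.
- bottle1_mid (a point): Middle of the straight 100 mm body of bottle1, on its axis, 50 mm from its underside.
- bottle2: White plastic bottle of leather finish with a black cap, standing upright, sometimes absent (two or three are there). Body 44 mm across and 100 mm tall, then a short neck 20 mm across and a cap 22 mm across, 126 mm tall in all; about 0.14 kg. Origin: centre of its underside; z runs along the bottle to the cap.
- bottle2_mid (a point): Middle of the straight 100 mm body of bottle2, on its axis, 50 mm from its underside.
- stick0: Flat wooden sanding stick 150 x 26 x 10 mm (along its x, y, z) with a grey abrasive patch. Origin: centre of its underside. At the start it lies across the bays of the roller, on the peaks of the ramps of the roller's +y side (62 mm above the table).
- stick1: Flat wooden sanding stick 150 x 26 x 10 mm (along its x, y, z) with a grey abrasive patch. Origin: centre of its underside. At the start it lies across the bays of the roller, on the peaks of the ramps of the roller's -y side (62 mm above the table).
- tray: Fixed shallow open aluminium tool tray, 190 x 130 x 25 mm outside (x, y, z), walls and floor 4 mm, empty. Origin: centre of its underside; its long side is along its x.
- starter: Fixed grey starter box 110 x 90 mm, 60 mm high; origin: centre of its underside. On its top, at local x = +15 mm, the plunger. From its front (local -x) runs an aluminium rail 50 mm wide and 10 mm high, 120 mm long, over which the timer slide's tab is pulled out.
- plunger (a joint): Stroke of the sprung starter plunger: 0 = up, 0.022 m = fully down; pressing it home takes about 10 N. It springs back when let go.
- plunger_top (a point): Centre of the top of the plunger's round black head (38 mm across, 12 mm thick; 108 mm above the table when up). Press straight down.
- timer (a joint): How far the sprung timer slide is pulled out of the starter box (along the box's local -x): 0 = in, stop at 0.070 m; the red marks on the rail are at 0.050 to 0.060 m. Pulling takes 1 to 5 N; let go, it runs back in within about 3 s.
- timer_tab (a point): Grip point of the timer slide's upright steel tab, 40 mm above the table, on its mid plane, 85 mm in front of the box's origin when in. The tab is 24 mm long (local x of the box), 12 mm thick (local y), its top 52 mm and its foot 14 mm above the table, 4 mm over the rail. Pinch it from above across the 12 mm and pull it away from the box.
- tin: Small round tin, 40 mm across, 28 mm high, standing among the bottles; not part of the job. Origin: centre of its underside.
- heel: Wooden shoe heel, 60 mm high, up to 52 mm across at the top; not part of the job. Origin: centre of its underside.
- bowl: White bowl, 110 mm across, 45 mm high; not part of the job. Origin: centre of its underside.

How it is judged:
On the way, in this order (a step that is already met when the one before it is completed fails the run):
1. both sanding sticks lie flat in the tool tray (either face up, within 8 degrees of level), let go (height (world z) of each of stick0, stick1 below 0.026 m and contact force between the fingers and stick0 below 0.1 N and linear speed of each of stick0, stick1 below 0.03 m/s and angle between the z axis of each of stick0, stick1 and the z axis of tray, either way round below 0.15 rad and x of stick0 in the frame of tray between -0.05 and 0.05 m and y of stick0 in the frame of tray between -0.05 and 0.05 m and contact force between the fingers and stick1 below 0.1 N and x of stick1 in the frame of tray between -0.05 and 0.05 m and y of stick1 in the frame of tray between -0.05 and 0.05 m), for 0.3 s.
2. every bottle present lies on its side in a bay of the roller, let go and at rest: the middle of its body within 14 mm of the bay's point and its axis within 0.12 rad (7 degrees) of the bay's (((distance between bottle0_mid and bay0 below 0.014 m and angle between the z axis of bottle0 and the y axis of bay0, either way round below 0.12 rad) or (distance between bottle0_mid and bay1 below 0.014 m and angle between the z axis of bottle0 and the y axis of bay1, either way round below 0.12 rad) or (distance between bottle0_mid and bay2 below 0.014 m and angle between the z axis of bottle0 and the y axis of bay2, either way round below 0.12 rad)) and contact force between the fingers and bottle0 below 0.1 N and linear speed of each of bottle0, bottle1, bottle2 below 0.03 m/s and ((distance between bottle1_mid and bay0 below 0.014 m and angle between the z axis of bottle1 and the y axis of bay0, either way round below 0.12 rad) or (distance between bottle1_mid and bay1 below 0.014 m and angle between the z axis of bottle1 and the y axis of bay1, either way round below 0.12 rad) or (distance between bottle1_mid and bay2 below 0.014 m and angle between the z axis of bottle1 and the y axis of bay2, either way round below 0.12 rad)) and contact force between the fingers and bottle1 below 0.1 N and ((distance between bottle2_mid and bay0 below 0.014 m and angle between the z axis of bottle2 and the y axis of bay0, either way round below 0.12 rad) or (distance between bottle2_mid and bay1 below 0.014 m and angle between the z axis of bottle2 and the y axis of bay1, either way round below 0.12 rad) or (distance between bottle2_mid and bay2 below 0.014 m and angle between the z axis of bottle2 and the y axis of bay2, either way round below 0.12 rad)) and contact force between the fingers and bottle2 below 0.1 N), for 0.5 s.
3. with the bottles in the roller, the timer slide is held pulled out to the red marks (50 to 60 mm) for one second (all of step 2 and value of joint timer between 0.05 and 0.06 m), for 1 s.
4. the timer slide has been let go and has run back in (under 6 mm) (value of joint timer below 0.006 m), for 0.2 s.
5. with the bottles in the roller, the starter plunger is pushed fully down (at least 19.5 of its 22 mm) and held there for two seconds (all of step 2 and value of joint plunger above 0.0195 m), for 2 s.
6. the plunger has come up again (under 3 mm) (value of joint plunger below 0.003 m), for 0.2 s.
At the end, for the whole second after the job is handed in: Both sanding sticks lie flat in the tray, either face up; every bottle present lies at rest on its side in its own bay, the middle of its body within 14 mm of the bay's point and its axis within 0.12 rad of the bay's; the timer slide is back in (under 6 mm) and the plunger up (under 3 mm) (all of step 1 and all of step 2 and value of joint plunger below 0.003 m and value of joint timer below 0.006 m); the robot touches nothing.
It fails at once if a thing that is not part of the job (tin, heel, bowl) is shifted by more than 50 mm (distance of any of tin, heel, bowl from where it was at the start of the episode above 0.05 m).
Of bottle0, bottle1, bottle2 only 2 to 3 are there at a start; the rules pass over those that are not, and their reading is None.
At some moment in a run one of stick0, stick1, bottle0, bottle1, bottle2 may be knocked a few centimetres aside while the robot is not near it.
It also fails if it takes over 210 s, if anything falls off the work surface, if the arm or the gripper's body presses on something with over 40 N, if the wrist force passes 120 N, or if a joint passes its speed limit or range.

### The arm

A 6-joint arm with a two-finger parallel gripper is mounted at the origin on the work surface. World frame = base frame: x ahead of the robot, y to its left, z up, the work surface at z = 0. Lengths are in m, angles in rad, forces in N, time in s.
With the tool pointing down it reaches from about 0.3 to 0.775 m from the base axis. Payload 14.6 kg.
Tool frame: the origin (TCP) lies on the centre line of the jaws, within the pads' length; the fingertips stand 19 mm ahead of it and the grasp point (between the pads) is the TCP; z points along the fingers, y is the line along which they close (so a half turn about z gives the same grasp; the last joint's range is limited). The gripper opens to 94 mm and grips with 3 to 60 N. Pads are 16 mm wide; open, the fingers measure 119 mm over their backs; the gripper's body (75 mm by 177 mm) begins 78 mm behind the grasp point.
Start: joints at [-1.224, 0.3, 1.521, -0, 1.321, -0.067], TCP at [0.221, -0.504, 0.224] pointing down, gripper open.
Joint ranges: [-3.03, 3.03], [-0.79, 2.21], [0.23, 2.52], [-1.04, 4.18], [0, 3.07], [-2.55, 2.55]. Speed limits (rad/s): [2.22, 2.22, 2.57, 3.14, 3.14, 3.14].

### API

Orientations are given as [roll, pitch, yaw] about the fixed x, y, z axes, in that order (R = Rz(yaw) Ry(pitch) Rx(roll)).
In Python, from station import get_obs, camera, workorder gives the robot as it stands.
- The arm moves only by the tool play_rows, never from a script. Its argument "motion" is a list that holds one entry, the list of rows, each a list of 7 numbers: the shift along the tool's x, y, z as a fraction of full scale, then the turn, a rotation vector about the tool's x, y, z as a fraction of full scale, then the opening, from -1 (shut) to 1 (fully open). In form: [[[x, y, z, ax, ay, az, grip], ...]]. A call has 1 to 10 rows; each row is the pose to reach, as a shift and turn from the pose commanded when the call began, along the tool's axes at that moment, turning the shorter way round; what a row does not reach only later rows make up. Full scale, the value 1, is 0.25 m for a shift and 2 pi rad for a turn. A row lasts 1/10 s, in which the tool goes at most 50 mm and 8.59 degrees, less where a joint would pass 70% of its speed; a pose out of reach is approached as far as the arm can. A call with a number of a shift or a turn outside -1 to 1 is refused whole. A call with a gripper value outside its range is refused whole. The fingers move at their own pace and stop on an object; "grip_force" is the grip in N (left out, the last holds). Time passes only in rows, so rows that repeat a pose let the fingers close. It gives the time, the measured TCP pose, the force, the opening and the grip force at its end, in the units of the state.
- get_obs(): the state, without advancing time (a new reading comes with each control period).
- camera(name): name is "scene" or "top"; returns a dict with "frame" (400x640x3 uint8, red, green, blue), "z_map" (400x640 float32, m along the optical axis (not along the pixel's ray), 0 where there is no reading), "camera_matrix" (3x3 intrinsics, pixels), "T" (4x4, takes a point from camera to world coordinates). Camera axes: x right, y up, looking along -z (the intrinsics and any distortion apply to the point x, -y, -z); pixel columns grow to the right and rows downward; lengths in m; the calibration is good to about 2 mm. A picture is of the moment at which its call begins.
- workorder.hand_in(): hands the job in; it is judged then, once.
The state is a dict: "time_s": time; "qpos": joint angles; "joint_vel": joint speeds; "tau": joint torques, N m; "ee_pos": TCP position; "eef_rot": TCP orientation; "force": force on the tool from outside, world axes, zero at the start; "moment": the same for the moment, N m; "grip_width": finger opening in m; "grip_force": force on a finger pad.
Only numpy, scipy, OpenCV 4.12 (cv2) and the standard library are available. Lean on these libraries where they do the work, as an engineer would, in place of code of your own. Each camera call takes 0.05 s, during which the arm holds its last target. There are 200 camera calls.

## Working session

There is one attempt and no reset: what is moved stays moved. The work goes in short steps, Python scripts to look and compute and a tool call to move; the robot and the scene stay as the last step left them, time stands still between calls to the robot, and variables do not carry over. Pictures are saved under pics/ and viewed, at most 14 in all, crops included, and the job is handed in when it is done.

Besides the shell and the picture viewer there is one more tool, called as a command line: name --argument value ..., lists and objects as JSON in quotes. play_rows: Moves the arm, as the interface text tells. Its arguments: {"type":"object","properties":{"motion":{"type":"array"},"grip_force":{"type":"number"}},"required":["motion"]}

```bash
ls; mkdir -p pics
cat > h.py <<'E'
import numpy as np, cv2
from station import get_obs, camera, workorder
def world(c,u,v,z=None):
    """pixel(s)->world by depth map, or by plane height z"""
    K=c["camera_matrix"];T=c["T"]
    d=np.array([(u-K[0,2])/K[0,0],-(v-K[1,2])/K[1,1],-1.0])
    r=T[:3,:3]@d
    s=c["z_map"][int(round(v)),int(round(u))] if z is None else (z-T[2,3])/r[2]
    return T[:3,3]+s*r
def cloud(c):
    K=c["camera_matrix"];T=c["T"];z=c["z_map"]
    v,u=np.mgrid[:z.shape[0],:z.shape[1]]
    p=np.stack([(u-K[0,2])/K[0,0]*z,-(v-K[1,2])/K[1,1]*z,-z],-1)
    return p@T[:3,:3].T+T[:3,3]
def save(c,n): cv2.imwrite("pics/"+n,c["frame"][:,:,::-1])
E
python3 - <<'E'
from h import *
for n in("scene","top"):
    c=camera(n);save(c,n+"1.png");np.savez(n+"1.npz",**c);print(n,c["T"].round(3).tolist(),c["camera_matrix"].tolist())
print(get_obs())
E
```

```text
pics
scene [[0.394, -0.625, 0.674, 1.375], [0.919, 0.258, -0.299, -0.343], [0.013, 0.737, 0.676, 0.921], [0.0, 0.0, 0.0, 1.0]] [[502.7844035279867, 0.0, 318.5854050099593], [0.0, 502.7844035279867, 204.10217033216202], [0.0, 0.0, 1.0]]
top [[-0.012, 0.989, -0.147, 0.417], [-1.0, -0.013, -0.007, -0.008], [-0.008, 0.147, 0.989, 1.028], [0.0, 0.0, 0.0, 1.0]] [[389.97495487472975, 0.0, 315.1644649294377], [0.0, 389.97495487472975, 208.6951925637626], [0.0, 0.0, 1.0]]
{'time_s': 0.1, 'qpos': array([-1.22360669e+00,  3.00433506e-01,  1.52152708e+00,  2.44916122e-05,
        1.32071882e+00, -6.66227393e-02]), 'joint_vel': array([ 8.71582945e-05, -1.10676685e-03, -2.24048768e-03,  3.74514668e-04,
       -7.27701266e-04, -4.23336188e-04]), 'tau': array([ 1.36530463e-03, -5.32644975e+01, -3.53284407e+01,  7.09627778e-02,
        2.34727882e-02, -2.46605919e-05]), 'ee_pos': array([ 0.22107154, -0.50336974,  0.22392979]), 'eef_rot': array([-3.14050989e+00, -9.60197381e-05,  4.13806253e-01]), 'force': array([0.03560224, 0.65572336, 0.05515017]), 'moment': array([ 0.0374525 ,  0.00956895, -0.01532556]), 'grip_force': 0.0, 'grip_width': 0.09421413080368878}
```

View pics/scene1.png

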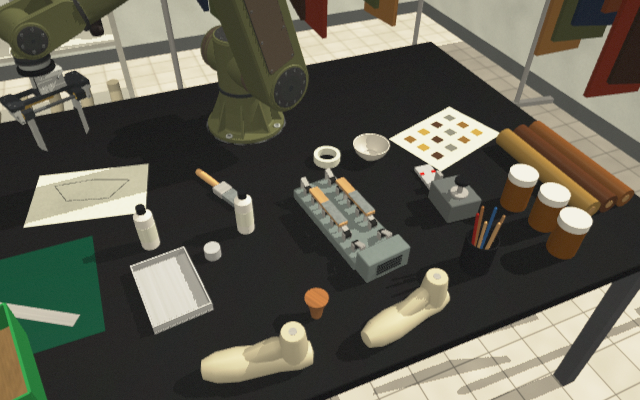

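View pics/top1.png

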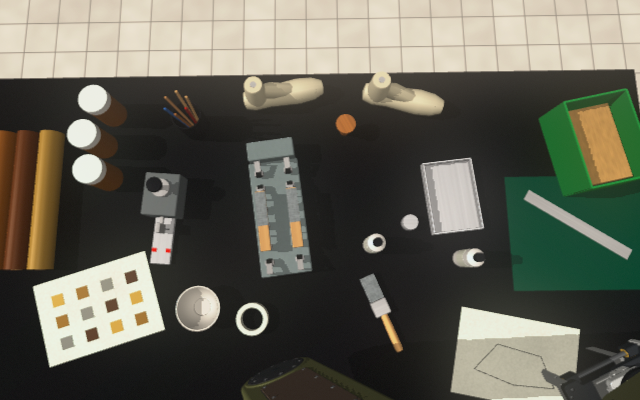

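Top view (x up, y left): roller at about (278,205) with its motor housing at the top (270,148). The sticks lie at (264,225) and (294,222). There are two bottles, caps at (376,241) and (477,257), with the tin at (410,222), tray at (452,196), plunger at (154,184) and timer tab around (165,226). Next I'll measure with depth from both cameras.

Run:
```python
from h import *
t=dict(np.load("top1.npz"));s=dict(np.load("scene1.npz"))
# ortho maps 1mm, x 0.3..0.75 rows (top=large x), y 0.35..-0.45 cols
def ortho(c):
    P=cloud(c).reshape(-1,3);C=c["frame"].reshape(-1,3)
    ok=(c["z_map"].ravel()>0)&(P[:,2]<.3)
    P=P[ok];C=C[ok];o=np.argsort(P[:,2]);P=P[o];C=C[o]
    return P,C
for n,c in(("top",t),("scene",s)):
    P,C=ortho(c)
    print(n,"table z",np.median(P[(abs(P[:,2])<.02)][:,2]))
    for nm,(x,y,r,zl,zh) in dict(tray=(.48,-.35,.12,.018,.04)).items(): pass
    m=(P[:,2]>.012)&(P[:,0]>.2)&(P[:,0]<.8)
    g=np.zeros((600,900),np.uint8);i=((.8-P[m,0])*1000).astype(int);j=((.4-P[m,1])*1000).astype(int)
    k=(i>=0)&(i<600)&(j>=0)&(j<900);g[i[k],j[k]]=255
    g=cv2.morphologyEx(g,cv2.MORPH_CLOSE,np.ones((5,5)))
    nl,L,st,ce=cv2.connectedComponentsWithStats(g)
    for q in range(1,nl):
        if st[q,4]>200:
            sel=L[i[k],j[k]]==q;z=P[m][k][sel]
            top=z[z[:,2]>np.percentile(z[:,2],97)-.004]
            print(q,"area",st[q,4],"x %.3f..%.3f y %.3f..%.3f zmax %.3f"%(z[:,0].min(),z[:,0].max(),z[:,1].min(),z[:,1].max(),np.percentile(z[:,2],98)),"top",top.mean(0).round(3),"bbmid",((top[:,:2].min(0)+top[:,:2].max(0))/2).round(3))
im=t["frame"][:,:,::-1]
cr=cv2.resize(im[130:285,225:325],None,fx=3.8,fy=3.8,interpolation=cv2.INTER_CUBIC)
cr2=cv2.resize(im[160:275,130:200],None,fx=4.5,fy=4.5,interpolation=cv2.INTER_CUBIC)
h=589;o=np.zeros((h,380+316,3),np.uint8);o[:cr.shape[0],:380]=cr[:h];o[:cr2.shape[0],380:380+cr2.shape[1]]=cr2[:h,:316]
cv2.imwrite("pics/crop_top.png",o)
im=s["frame"][:,:,::-1]
cv2.imwrite("pics/crop_scene.png",cv2.resize(im[150:290,280:490],None,fx=3.8,fy=3.8,interpolation=cv2.INTER_CUBIC))
```

```text
top table z 0.0009792330616995581
2 area 468 x 0.762..0.799 y 0.282..0.344 zmax 0.167 top [0.778 0.308 0.168] bbmid [0.779 0.308]
3 area 1686 x 0.759..0.800 y -0.108..-0.058 zmax 0.064 top [ 0.782 -0.083  0.062] bbmid [ 0.779 -0.083]
5 area 41050 x 0.393..0.749 y 0.008..0.172 zmax 0.075 top [0.537 0.09  0.073] bbmid [0.537 0.088]
6 area 1998 x 0.497..0.699 y -0.434..-0.287 zmax 0.028 top [ 0.602 -0.361  0.026] bbmid [ 0.598 -0.361]
7 area 6754 x 0.493..0.659 y 0.340..0.401 zmax 0.110 top [0.619 0.386 0.109] bbmid [0.619 0.385]
8 area 1163 x 0.510..0.549 y -0.266..-0.227 zmax 0.031 top [ 0.53  -0.247  0.029] bbmid [ 0.529 -0.246]
13 area 1379 x 0.451..0.495 y -0.168..-0.125 zmax 0.128 top [ 0.473 -0.147  0.127] bbmid [ 0.474 -0.146]
25 area 1202 x 0.414..0.458 y -0.396..-0.356 zmax 0.128 top [ 0.435 -0.378  0.127] bbmid [ 0.436 -0.378]
33 area 5496 x 0.207..0.399 y -0.214..-0.114 zmax 0.023 top [ 0.312 -0.165  0.021] bbmid [ 0.304 -0.164]
34 area 6120 x 0.267..0.373 y 0.237..0.344 zmax 0.048 top [0.318 0.292 0.046] bbmid [0.32 0.29]
35 area 2281 x 0.251..0.330 y 0.120..0.199 zmax 0.02
[... 1283 characters left out ...]
3 area 1105 x 0.427..0.463 y -0.401..-0.357 zmax 0.129 top [ 0.438 -0.379  0.127] bbmid [ 0.439 -0.379]
89 area 2728 x 0.218..0.391 y -0.213..-0.132 zmax 0.025 top [ 0.305 -0.171  0.022] bbmid [ 0.304 -0.174]
91 area 728 x 0.313..0.376 y 0.235..0.318 zmax 0.048 top [0.357 0.266 0.046] bbmid [0.345 0.276]
110 area 2477 x 0.267..0.345 y 0.243..0.344 zmax 0.049 top [0.293 0.308 0.047] bbmid [0.306 0.294]
115 area 766 x 0.291..0.334 y 0.119..0.199 zmax 0.030 top [0.317 0.155 0.028] bbmid [0.313 0.158]
136 area 561 x 0.254..0.292 y 0.140..0.195 zmax 0.029 top [0.267 0.171 0.027] bbmid [0.273 0.167]
150 area 3073 x 0.200..0.247 y -0.033..0.133 zmax 0.298 top [0.225 0.035 0.296] bbmid [0.223 0.043]
```

View pics/crop_top.png

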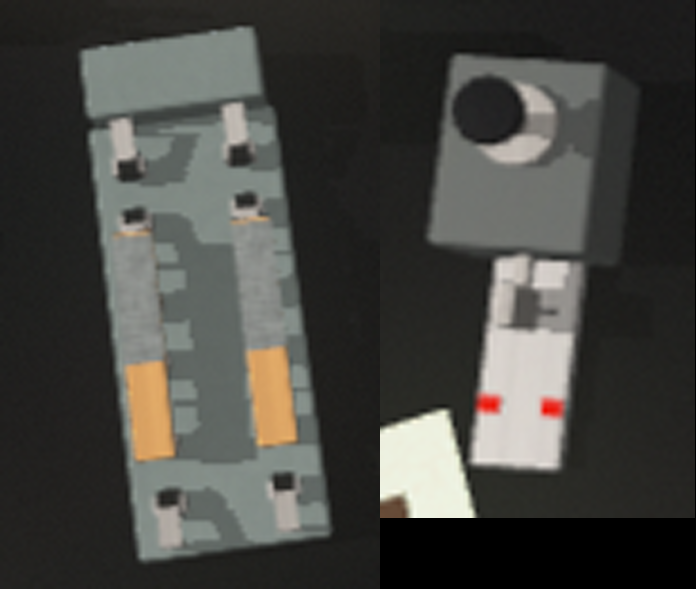

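View pics/crop_scene.png

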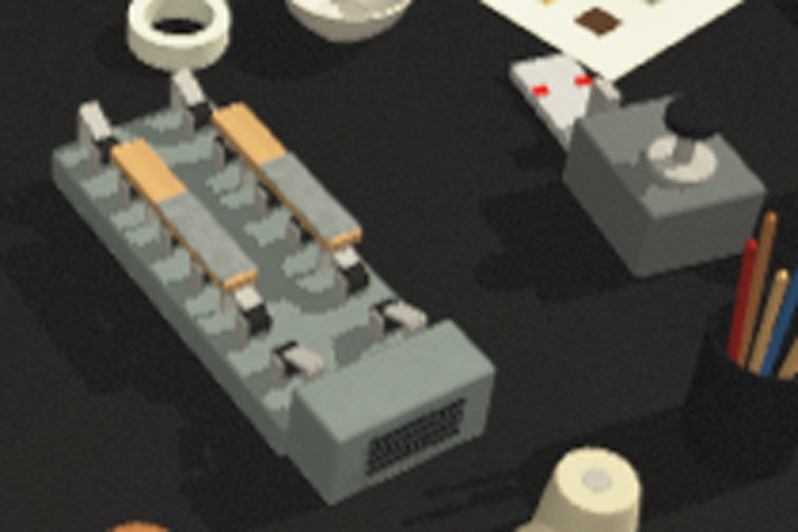

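Both cameras agree to about 3 mm on the heights and positions: bottle tops at 0.127, tin at 0.029, tray rim at 0.027. Next I'll fit the roller, sticks, tray, plunger and tab.

```bash
cat >> h.py <<'E'
def rect(P,zl,zh,x,y):
    m=(P[:,2]>zl)&(P[:,2]<zh)&(P[:,0]>x[0])&(P[:,0]<x[1])&(P[:,1]>y[0])&(P[:,1]<y[1])
    Q=P[m]; (c,s,a)=cv2.minAreaRect((Q[:,:2]*1000).astype(np.float32))
    e=cv2.boxPoints((c,s,a));d1=e[1]-e[0];d2=e[2]-e[1];d=d1 if np.hypot(*d1)>np.hypot(*d2) else d2
    if d[0]<0:d=-d
    return len(Q),np.round(c,1),np.round(s,1),round(float(np.arctan2(d[1],d[0])),3),np.percentile(Q[:,2],[5,50,95]).round(4)
E
python3 - <<'E'
from h import *
for n in("top","scene"):
    c=dict(np.load(n+"1.npz"));P=cloud(c).reshape(-1,3);P=P[c["z_map"].ravel()>0]
    X=(.35,.76);Y=(-.02,.2)
    print(n)
    print("roller all",rect(P,.024,.09,X,Y))
    print("housing",rect(P,.055,.07,(.69,.76),Y))
    print("stickL(+y)",rect(P,.0685,.085,(.42,.68),(.092,.2)))
    print("stickR(-y)",rect(P,.0685,.085,(.42,.68),(-.02,.092)))
    print("tray",rect(P,.02,.04,(.47,.74),(-.47,-.25)))
    print("box",rect(P,.055,.066,(.5,.7),(.3,.5)))
    print("plung",rect(P,.1,.12,(.5,.7),(.3,.5)))
    print("tab",rect(P,.045,.0555,(.48,.553),(.3,.5)))
    print("rail",rect(P,.007,.016,(.4,.55),(.34,.46)))
E
```

```text
top
roller all (6722, array([571.7,  93.5]), array([346.8, 130.3]), 0.126, array([0.0281, 0.0327, 0.074 ]))
housing (891, array([715.1, 111.7]), array([ 57.6, 119.7]), -1.455, array([0.0588, 0.0625, 0.0655]))
stickL(+y) (634, array([532.3, 128.4]), array([149.8,  26.4]), 0.112, array([0.07  , 0.0728, 0.0757]))
stickR(-y) (628, array([540.6,  49.6]), array([149.7,  26.2]), 0.118, array([0.0698, 0.0729, 0.0758]))
tray (528, array([ 595.4, -334.9]), array([190.1, 185. ]), 0.105, array([0.0208, 0.0249, 0.0291]))
box (1205, array([586.3, 390.4]), array([ 91., 148.]), -0.074, array([0.0573, 0.0608, 0.0645]))
plung (199, array([619.7, 387.5]), array([35.8, 35.9]), -0.992, array([0.1039, 0.1087, 0.1112]))
tab (66, array([529.8, 383.7]), array([67.5, 43.5]), 1.553, array([0.0461, 0.0522, 0.0547]))
rail (764, array([486.7, 405.7]), array([ 79.2, 145.9]), -0.244, array([0.0084, 0.0111, 0.0141]))
scene
roller all (5634, array([574. ,  93.2]), array([352.8, 132. ]), 0.126, array([0.0288, 0.0449, 0.0746]))
housing (951, array([716.7, 111.4]), array([ 61.9, 121.3]), -1.468, array([0.0578, 0.0633, 0.0665]))
stickL(+y) (453, array([532.4, 128.7]), array([153.9,  30.4]), 0.09, array([0.0699, 0.0737, 0.0764]))
stickR(-y) (481, array([541.3,  49.2]), array([153.7,  29.1]), 0.126, array([0.07  , 0.0737, 0.0764]))
tray (696, array([ 597.3, -334.2]), array([194.3, 184.3]), 0.097, array([0.021 , 0.0257, 0.0298]))
box (736, array([590.3, 390.3]), array([ 93.3, 146.9]), -0.086, array([0.0571, 0.0614, 0.0648]))
plung (144, array([621.8, 387.1]), array([37.2, 36.1]), 0.15, array([0.1017, 0.1089, 0.1118]))
tab (38, array([537.9, 378.3]), array([20.9, 64.1]), -0.834, array([0.0469, 0.0524, 0.055 ]))
rail (270, array([477.4, 407.7]), array([102.3, 152.4]), -0.085, array([0.0081, 0.0119, 0.0148]))
```

Run:
```python
from h import *
for n in("top","scene"):
    c=dict(np.load(n+"1.npz"));P=cloud(c).reshape(-1,3);P=P[c["z_map"].ravel()>0]
    print(n)
    print("tray",rect(P,.02,.034,(.48,.74),(-.47,-.275)))
    print("box",rect(P,.055,.066,(.53,.7),(.325,.45)))
    m=(P[:,2]>.04)&(P[:,2]<.056)&(P[:,0]>.49)&(P[:,0]<.54)&(P[:,1]>.36)&(P[:,1]<.43);print("tab pts",m.sum(),P[m].mean(0).round(4),P[m].min(0).round(4),P[m].max(0).round(4))
    print("rail",rect(P,.007,.0135,(.42,.55),(.35,.43)))
    # pixel-based features
c=dict(np.load("top1.npz"))
f=lambda u,v,z,k,u0,v0:world(c,u/k+u0-.4,v/k+v0-.4,z)[:2].round(4)
for nm,u,v in(("L top",91,130),("L bot",138,560),("R top",272,106),("R bot",330,535)): print(nm,f(u,v,.03,3.8,225,130))
for nm,u,v in(("box TL",455,55),("box TR",604,66),("box BL",430,240),("box BR",580,252)): print(nm,f(u-380,v,.06,4.5,130,160))
for nm,u,v in(("railBL",470,465),("railBR",560,468),("railTL",495,262),("railTR",583,270),("redL",488,404),("redR",552,407)): print(nm,f(u-380,v,.01,4.5,130,160))
for nm,u,v in(("tab top",(507),(275)),): print(nm,f(u-380,v,.052,4.5,130,160))
im=c["frame"][:,:,::-1]
a=cv2.resize(im[205:270,140:185],None,fx=9,fy=9,interpolation=cv2.INTER_CUBIC)
s=dict(np.load("scene1.npz"));b=cv2.resize(s["frame"][155:215,405:485,::-1],None,fx=4.8,fy=9,interpolation=cv2.INTER_CUBIC)
o=np.zeros((585,790,3),np.uint8);o[:585,:405]=a;o[:540,405:405+384]=b;cv2.imwrite("pics/tab.png",o)
```

```text
top
tray (455, array([ 598.2, -361.3]), array([190.1, 131.9]), 0.105, array([0.0208, 0.0245, 0.0277]))
box (1201, array([595.3, 389.8]), array([ 91. , 129.9]), -0.074, array([0.0574, 0.0609, 0.0645]))
tab pts 57 [0.5202 0.3943 0.0507] [0.5083 0.3886 0.0405] [0.5308 0.4025 0.056 ]
rail (681, array([490.6, 390.9]), array([ 66.3, 121.1]), -0.089, array([0.0084, 0.0109, 0.0131]))
scene
tray (612, array([ 599.5, -360.7]), array([194.4, 129.9]), 0.105, array([0.021 , 0.0254, 0.0288]))
box (733, array([596.8, 389.7]), array([ 93.3, 133.8]), -0.086, array([0.0572, 0.0614, 0.0648]))
tab pts 46 [0.5236 0.3935 0.0492] [0.5072 0.3878 0.0409] [0.534  0.4018 0.0555]
rail (213, array([468.3, 397.9]), array([102.7,  64.2]), 0.094, array([0.0081, 0.0113, 0.0133]))
L top [0.6871 0.1724]
L bot [0.3929 0.1372]
R top [0.7026 0.0468]
R bot [0.4078 0.0095]
box TL [0.6616 0.4283]
box TR [0.654  0.3432]
box BL [0.5557 0.4368]
box BR [0.5479 0.3524]
railBL [0.4315 0.4295]
railBR [0.4292 0.3774]
railTL [0.5493 0.4208]
railTR [0.544  0.3689]
redL [0.4664 0.4209]
redR [0.4643 0.3836]
tab top [0.5364 0.396 ]
```

View pics/tab.png

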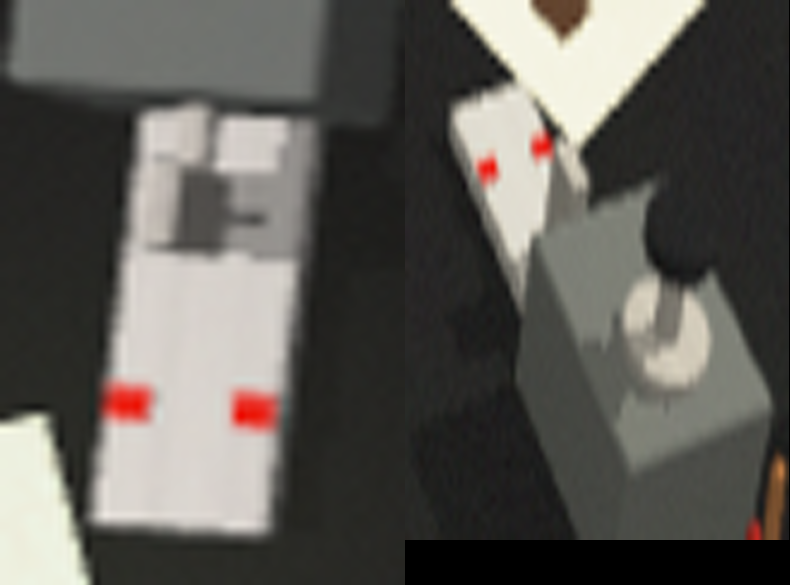

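Tray centre is (0.599,-0.361) with yaw 0.105. Roller origin is (0.550,0.0915), yaw 0.122. The starter box is at (0.605,0.390), yaw -0.08, which puts the tab near (0.521,0.396), consistent with the tab seen in the crop at about (163,205). Next, a planning helper, then over stick1.

```bash
cat >> h.py <<'E'
from scipy.spatial.transform import Rotation as Ro
def down(yaw,tilt=0):  # tool down at yaw, then turned by tilt about tool y
    return Ro.from_euler('xyz',[np.pi,0,yaw])*Ro.from_euler('y',tilt)
def plan(targets,start=None):
    """targets: (xyz,Rotation). prints shift/turn rows, each call chained from the previous"""
    o=get_obs();p,R=(np.array(o["ee_pos"]),Ro.from_euler('xyz',o["eef_rot"])) if start is None else start
    for t,Rt in targets:
        t=np.array(t);d=R.inv().apply(t-p);w=(R.inv()*Rt).as_rotvec()
        n=int(np.ceil(max(abs(d).max()/.245,np.linalg.norm(d)/.44,np.linalg.norm(w)/1.3,1e-9)))
        for k in range(n):
            q=p+(t-p)/n;Rq=R*Ro.from_rotvec(w/n)
            r=np.r_[R.inv().apply(q-p)/.25,(w/n)/(2*np.pi)]
            rows=max(np.linalg.norm(q-p)/.05,np.linalg.norm(w/n)/.15)
            print(r.round(3).tolist(),"rows %.1f"%rows, "->",q.round(3)); p,R=q,Rq
    return p,R
def obs():
    o=get_obs();print(round(o["time_s"],2),o["ee_pos"].round(4),o["eef_rot"].round(3),o["qpos"].round(2),o["force"].round(1),round(o["grip_width"],4),round(o["grip_force"],1))
E
python3 - <<'E'
from h import *
plan([((.541,.0495,.18),down(.12)),((.541,.0495,.079),down(.12))])
E
```

```text
[0.687, -0.503, 0.059, -0.0, 0.0, 0.016] rows 4.3 -> [ 0.328 -0.319  0.209]
[0.423, -0.379, 0.039, -0.0, 0.0, 0.016] rows 2.8 -> [ 0.399 -0.196  0.2  ]
[0.256, -0.279, 0.026, -0.0, 0.0, 0.016] rows 1.9 -> [ 0.446 -0.114  0.193]
[0.455, -0.605, 0.456, 0.0, -0.0, 0.0] rows 4.4 -> [0.541 0.05  0.079]
```

```bash
sed -i 's|q=p+(t-p)/n;|q=p+(t-p)/(n-k);|' h.py
python3 - <<'E'
from h import *
plan([((.541,.0495,.18),down(.12)),((.541,.0495,.079),down(.12))])
E
```

```text
[0.687, -0.503, 0.059, -0.0, 0.0, 0.016] rows 4.3 -> [ 0.328 -0.319  0.209]
[0.634, -0.568, 0.059, -0.0, 0.0, 0.016] rows 4.3 -> [ 0.434 -0.135  0.195]
[0.576, -0.627, 0.059, -0.0, 0.0, 0.016] rows 4.3 -> [0.541 0.049 0.18 ]
[0.0, -0.0, 0.404, 0.0, -0.0, 0.0] rows 2.0 -> [0.541 0.05  0.079]
```

play_rows --motion '[[[0.687,-0.503,0.059,0,0,0.016,0.28],[0.687,-0.503,0.059,0,0,0.016,0.28],[0.687,-0.503,0.059,0,0,0.016,0.28],[0.687,-0.503,0.059,0,0,0.016,0.28],[0.687,-0.503,0.059,0,0,0.016,0.28],[0.687,-0.503,0.059,0,0,0.016,0.28]]]' --grip_force 20

```text
time_s: 0.7
ee_pos: [0.3285, -0.3183, 0.2097]
eef_rot: [-3.142, 0.0, 0.316]
force: [-0.2, -0.3, 0.3]
grip_width: 0.0603
grip_force: 0.0
```

play_rows --motion '[[[0.634,-0.568,0.059,0,0,0.016,0.28],[0.634,-0.568,0.059,0,0,0.016,0.28],[0.634,-0.568,0.059,0,0,0.016,0.28],[0.634,-0.568,0.059,0,0,0.016,0.28],[0.634,-0.568,0.059,0,0,0.016,0.28],[0.634,-0.568,0.059,0,0,0.016,0.28]]]'

```text
time_s: 1.3
ee_pos: [0.4354, -0.1355, 0.1947]
eef_rot: [-3.141, 0.0, 0.214]
force: [-0.5, -0.5, -0.8]
grip_width: 0.0596
grip_force: 0.0
```

play_rows --motion '[[[0.576,-0.627,0.059,0,0,0.016,0.28],[0.576,-0.627,0.059,0,0,0.016,0.28],[0.576,-0.627,0.059,0,0,0.016,0.28],[0.576,-0.627,0.059,0,0,0.016,0.28],[0.576,-0.627,0.059,0,0,0.016,0.28],[0.576,-0.627,0.059,0,0,0.016,0.28],[0.576,-0.627,0.059,0,0,0.016,0.28]]]'

```text
time_s: 2.0
ee_pos: [0.5423, 0.046, 0.1801]
eef_rot: [3.141, 0.001, 0.111]
force: [-1.1, -0.5, 0.4]
grip_width: 0.06
grip_force: 0.0
```

Run:
```python
from h import *
obs()
t=camera("top");s=camera("scene")
a=cv2.resize(t["frame"][130:290,220:330,::-1],None,fx=3.6,fy=3.6,interpolation=cv2.INTER_CUBIC)
b=cv2.resize(s["frame"][110:290,270:420,::-1],None,fx=2.6,fy=3.2,interpolation=cv2.INTER_CUBIC)
o=np.zeros((580,800,3),np.uint8);o[:a.shape[0],:a.shape[1]]=a;o[:b.shape[0],400:400+b.shape[1]]=b;cv2.imwrite("pics/over.png",o)
plan([((.541,.0495,.18),down(.12)),((.541,.0495,.079),down(.12))])
```

```text
2.0 [0.5423 0.046  0.1801] [3.141e+00 1.000e-03 1.110e-01] [ 0.02  0.33  1.59 -0.    1.22  1.48] [-1.1 -0.5  0.4] 0.06 0.0
[-0.003, -0.014, 0.002, 0.0, -0.0, -0.002] rows 0.1 -> [0.541 0.05  0.18 ]
[0.0, -0.0, 0.404, -0.0, 0.0, 0.0] rows 2.0 -> [0.541 0.05  0.079]
```

View pics/over.png

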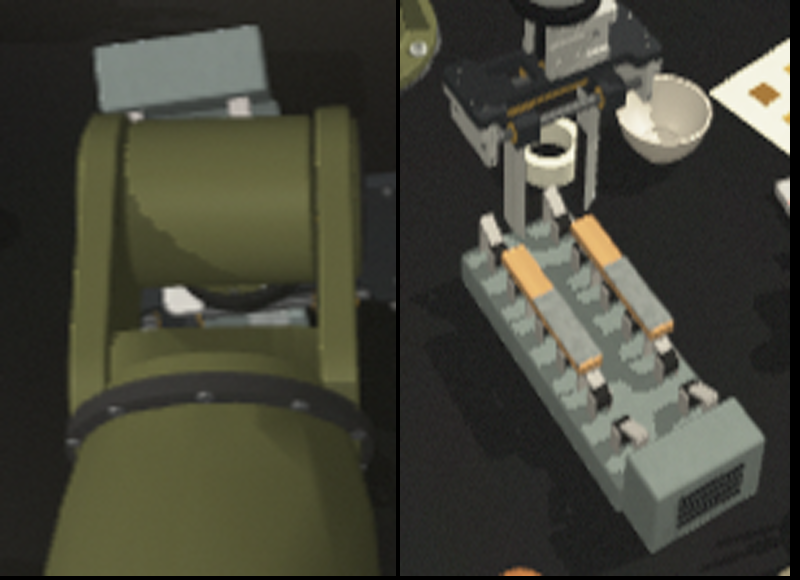

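The scene view shows the open gripper over the two sticks. The roller is undisturbed. I'll compare finger positions in the depth cloud with the TCP to check for camera bias, then descend.

Run:
```python
from h import *
s=camera("scene");P=cloud(s).reshape(-1,3)
m=(P[:,2]>.15)&(P[:,2]<.215)&(abs(P[:,0]-.54)<.06)&(abs(P[:,1]-.05)<.09);Q=P[m]
o=get_obs();R=Ro.from_euler('xyz',o["eef_rot"]);L=R.inv().apply(Q-o["ee_pos"])
for sg in(1,-1):
    l=L[(L[:,1]*sg>0.02)];print(sg,len(l),np.percentile(l,[2,50,98],axis=0).round(4).tolist())
```

```text
1 123 [[-0.0079, 0.0322, -0.0325], [0.0088, 0.0409, -0.0113], [0.0124, 0.0432, 0.0128]]
-1 139 [[-0.0066, -0.0423, -0.0327], [0.008, -0.0316, -0.0102], [0.013, -0.029, 0.0161]]
```

play_rows --motion '[[[-0.003,-0.014,0.2,0,0,-0.002,0.28],[-0.003,-0.014,0.406,0,0,-0.002,0.28],[-0.003,-0.014,0.406,0,0,-0.002,0.28],[-0.003,-0.014,0.406,0,0,-0.002,0.28],[-0.003,-0.014,0.406,0,0,-0.002,0.28],[-0.003,-0.014,0.406,0,0,-0.002,-1],[-0.003,-0.014,0.406,0,0,-0.002,-1],[-0.003,-0.014,0.406,0,0,-0.002,-1],[-0.003,-0.014,0.406,0,0,-0.002,-1],[-0.003,-0.014,0.406,0,0,-0.002,-1]]]'

```text
time_s: 3.15
ee_pos: [0.5414, 0.0516, 0.0789]
eef_rot: [3.142, -0.0, 0.125]
force: [-0.4, -0.4, 2.0]
grip_width: 0.026
grip_force: 20.0
```

Stick gripped at 26 mm. Lift and carry it to the tray.

Run:
```python
from h import *
plan([((.541,.0515,.2),down(.125)),((.6017,-.3869,.2),down(.105)),((.6017,-.3869,.025),down(.105))])
```

```text
[-0.002, 0.0, -0.484, 0.0, -0.0, -0.0] rows 2.4 -> [0.541 0.052 0.2  ]
[0.011, 0.885, 0.0, -0.0, -0.0, 0.002] rows 4.4 -> [ 0.571 -0.168  0.2  ]
[0.02, 0.885, 0.0, -0.0, -0.0, 0.002] rows 4.4 -> [ 0.602 -0.387  0.2  ]
[-0.0, -0.0, 0.7, 0.0, -0.0, -0.0] rows 3.5 -> [ 0.602 -0.387  0.025]
```

play_rows --motion '[[[0,0,-0.2,0,0,0,-1],[0,0,-0.484,0,0,0,-1],[0,0,-0.484,0,0,0,-1],[0,0,-0.484,0,0,0,-1],[0,0,-0.484,0,0,0,-1]]]'

```text
time_s: 3.65
ee_pos: [0.5411, 0.0516, 0.199]
eef_rot: [-3.142, 0.001, 0.125]
force: [-0.5, 0.4, -1.3]
grip_width: 0.026
grip_force: 20.0
```

play_rows --motion '[[[0.011,0.885,0,0,0,0.002,-1],[0.011,0.885,0,0,0,0.002,-1],[0.011,0.885,0,0,0,0.002,-1],[0.011,0.885,0,0,0,0.002,-1],[0.011,0.885,0,0,0,0.002,-1],[0.011,0.885,0,0,0,0.002,-1]]]'

```text
time_s: 4.25
ee_pos: [0.5709, -0.1701, 0.1972]
eef_rot: [-3.14, 0.003, 0.109]
force: [0.5, 0.1, -1.5]
grip_width: 0.026
grip_force: 20.0
```

play_rows --motion '[[[0.02,0.885,0,0,0,0.002,-1],[0.02,0.885,0,0,0,0.002,-1],[0.02,0.885,0,0,0,0.002,-1],[0.02,0.885,0,0,0,0.002,-1],[0.02,0.885,0,0,0,0.002,-1],[0.02,0.885,0,0,0,0.002,-1],[0.02,0.885,0,0,0,0.002,-1],[0.02,0.885,0,0,0,0.002,-1]]]'

```text
time_s: 5.05
ee_pos: [0.6018, -0.385, 0.1992]
eef_rot: [-3.141, 0.001, 0.101]
force: [0.2, -0.0, -0.7]
grip_width: 0.0259
grip_force: 20.0
```

Run:
```python
from h import *
obs()
plan([((.6017,-.3869,.0255),down(.105)),((.6017,-.3869,.2),down(.105)),((.5325,.1285,.2),down(.12)),((.5325,.1285,.079),down(.12))])
```

```text
5.05 [ 0.6018 -0.385   0.1992] [-3.141e+00  1.000e-03  1.010e-01] [-0.62  0.7   0.99  0.    1.45  0.85] [ 0.2 -0.  -0.7] 0.0259 20.0
[-0.001, 0.008, 0.695, -0.0, 0.0, -0.001] rows 3.5 -> [ 0.602 -0.387  0.025]
[0.0, 0.0, -0.698, 0.0, -0.0, -0.0] rows 3.5 -> [ 0.602 -0.387  0.2  ]
[-0.02, -0.693, -0.0, 0.0, 0.0, -0.001] rows 3.5 -> [ 0.579 -0.215  0.2  ]
[-0.016, -0.693, -0.0, 0.0, 0.0, -0.001] rows 3.5 -> [ 0.556 -0.043  0.2  ]
[-0.013, -0.693, -0.0, 0.0, 0.0, -0.001] rows 3.5 -> [0.532 0.128 0.2  ]
[0.0, -0.0, 0.484, 0.0, 0.0, 0.0] rows 2.4 -> [0.532 0.128 0.079]
```

Lower the stick into the tray and release it slightly. Then lift off and return to look.

play_rows --motion '[[[0,0.008,0.2,0,0,0,-1],[0,0.008,0.4,0,0,0,-1],[0,0.008,0.6,0,0,0,-1],[0,0.008,0.695,0,0,0,-1],[0,0.008,0.695,0,0,0,-1],[0,0.008,0.695,0,0,0,-1],[0,0.008,0.695,0,0,0,-0.19],[0,0.008,0.695,0,0,0,-0.19],[0,0.008,0.695,0,0,0,-0.19],[0,0.008,0.695,0,0,0,-0.19]]]'

```text
time_s: 6.05
ee_pos: [0.6016, -0.3888, 0.0261]
eef_rot: [3.141, -0.0, 0.1]
force: [-0.1, -0.0, 0.4]
grip_width: 0.0382
grip_force: 0.0
```

play_rows --motion '[[[0,0,-0.2,0,0,0,-0.19],[0,0,-0.4,0,0,0,-0.19],[0,0,-0.6,0,0,0,-0.19],[0,0,-0.7,0,0,0,0.28],[0,0,-0.7,0,0,0,0.28]]]'

```text
time_s: 6.55
ee_pos: [0.6025, -0.3896, 0.2062]
eef_rot: [3.137, -0.006, 0.1]
force: [-0.6, 0.3, 0.3]
grip_width: 0.0507
grip_force: 0.0
```

play_rows --motion '[[[-0.02,-0.69,0,0,0,0,0.28],[-0.02,-0.69,0,0,0,0,0.28],[-0.02,-0.69,0,0,0,0,0.28],[-0.02,-0.69,0,0,0,0,0.28],[-0.02,-0.69,0,0,0,0,0.28],[-0.02,-0.69,0,0,0,0,0.28]]]'

```text
time_s: 7.15
ee_pos: [0.5794, -0.2179, 0.2003]
eef_rot: [-3.141, 0.001, 0.1]
force: [0.1, -0.2, -0.1]
grip_width: 0.0602
grip_force: 0.0
```

```bash
cat > look.py <<'E'
from h import *
for n in("top","scene"):
    c=camera(n);P=cloud(c).reshape(-1,3);P=P[c["z_map"].ravel()>0]
    print(n)
    for nm,a in dict(stickL=(.0685,.085,(.42,.68),(.092,.2)),stickR=(.0685,.085,(.42,.68),(-.02,.092)),tray=(.02,.034,(.48,.74),(-.47,-.275)),intray=(.0105,.019,(.51,.69),(-.43,-.295)),botA=(.115,.14,(.35,.55),(-.25,-.05)),botB=(.115,.14,(.35,.55),(-.46,-.28))).items():
        try: print(nm,*rect(P,*a))
        except Exception: print(nm,"none")
E
python3 - <<'E'
import look
from h import *
obs()
plan([((.5325,.1285,.2),down(.12)),((.5325,.1285,.079),down(.12))])
E
```

```text
top
stickL 636 [532.5 128.4] [150.   26.5] 0.112 [0.0703 0.0728 0.0755]
stickR none
tray 10 [ 515.6 -429.9] [ 6.4 10.6] -0.066 [0.0241 0.0251 0.0274]
intray 18 [ 605.7 -387.8] [ 8.6 12.8] -1.54 [0.0131 0.0148 0.0161]
botA 53 [ 475.2 -143.4] [13.8 21.1] -0.44 [0.1189 0.1262 0.1283]
botB 83 [ 435.5 -378.2] [19.9 20.6] -0.5 [0.1197 0.1261 0.1288]
scene
stickL 454 [534.8 128.6] [150.8  29.8] 0.104 [0.07   0.0736 0.0769]
stickR none
tray 621 [ 598.7 -360.8] [196.5 129.7] 0.107 [0.0206 0.0257 0.0289]
intray 742 [ 600.3 -362.5] [188.7 126.7] 0.101 [0.0118 0.0157 0.0182]
botA 56 [ 477.  -143.7] [13.9 23.3] -0.357 [0.1165 0.1263 0.1301]
botB 89 [ 437.1 -379.3] [22.7 20.6] 0.234 [0.1155 0.1257 0.1294]
7.25 [ 0.5793 -0.2189  0.2003] [-3.141e+00  1.000e-03  9.900e-02] [-0.42  0.47  1.34 -0.    1.33  1.05] [-0.4 -0.3 -0.9] 0.0601 0.0
[-0.025, -0.701, 0.001, -0.0, 0.0, -0.002] rows 3.5 -> [ 0.556 -0.045  0.2  ]
[-0.017, -0.701, 0.001, -0.0, 0.0, -0.002] rows 3.5 -> [0.532 0.128 0.2  ]
[0.0, -0.0, 0.484, -0.0, 0.0, 0.0] rows 2.4 -> [0.532 0.128 0.079]
```

play_rows --motion '[[[-0.025,-0.7,0,0,0,-0.002,0.28],[-0.025,-0.7,0,0,0,-0.002,0.28],[-0.025,-0.7,0,0,0,-0.002,0.28],[-0.025,-0.7,0,0,0,-0.002,0.28],[-0.025,-0.7,0,0,0,-0.002,0.28]]]'

```text
time_s: 7.75
ee_pos: [0.5558, -0.0426, 0.2008]
eef_rot: [-3.141, 0.0, 0.114]
force: [1.0, 0.1, 0.2]
grip_width: 0.06
grip_force: 0.0
```

play_rows --motion '[[[-0.017,-0.7,0,0,0,-0.002,0.28],[-0.017,-0.7,0,0,0,-0.002,0.28],[-0.017,-0.7,0,0,0,-0.002,0.28],[-0.017,-0.7,0,0,0,-0.002,0.28],[-0.017,-0.7,0,0,0,-0.002,0.28],[-0.017,-0.7,0,0,0,-0.002,0.28],[-0.017,-0.7,0,0,0,-0.002,0.28],[-0.017,-0.7,0,0,0,-0.002,0.28]]]'

```text
time_s: 8.55
ee_pos: [0.5324, 0.1277, 0.2008]
eef_rot: [3.141, 0.0, 0.123]
force: [0.3, 0.3, 0.0]
grip_width: 0.0599
grip_force: 0.0
```

play_rows --motion '[[[0,0,0.2,0,0,0,0.28],[0,0,0.4,0,0,0,0.28],[0,0,0.485,0,0,0,0.28],[0,0,0.485,0,0,0,0.28],[0,0,0.485,0,0,0,-1],[0,0,0.485,0,0,0,-1],[0,0,0.485,0,0,0,-1],[0,0,0.485,0,0,0,-1],[0,0,0.485,0,0,0,-1],[0,0,0.485,0,0,0,-1]]]'

```text
time_s: 9.55
ee_pos: [0.5323, 0.1292, 0.0803]
eef_rot: [3.142, -0.001, 0.125]
force: [-0.1, -0.1, 3.9]
grip_width: 0.0259
grip_force: 20.0
```

Run:
```python
from h import *
obs()
y=.026;t=(.599-.105*y,-.361+.9945*y)
plan([((.5325,.13,.2),down(.12)),((*t,.2),down(.105)),((*t,.0255),down(.105))])
```

```text
9.55 [0.5323 0.1292 0.0803] [ 3.142e+00 -1.000e-03  1.250e-01] [ 0.17  0.46  1.67 -0.    1.02  1.62] [-0.1 -0.1  3.9] 0.0259 20.0
[0.002, -0.003, -0.479, -0.0, -0.0, 0.001] rows 2.4 -> [0.532 0.13  0.2  ]
[0.015, 0.939, 0.0, -0.0, -0.0, 0.001] rows 4.7 -> [ 0.564 -0.103  0.2  ]
[0.022, 0.939, 0.0, -0.0, -0.0, 0.001] rows 4.7 -> [ 0.596 -0.335  0.2  ]
[0.0, -0.0, 0.698, 0.0, 0.0, -0.0] rows 3.5 -> [ 0.596 -0.335  0.025]
```

play_rows --motion '[[[0,0,-0.2,0,0,0,-1],[0,0,-0.48,0,0,0,-1],[0,0,-0.48,0,0,0,-1],[0,0,-0.48,0,0,0,-1],[0,0,-0.48,0,0,0,-1]]]'

```text
time_s: 10.05
ee_pos: [0.5317, 0.1291, 0.1988]
eef_rot: [3.142, 0.001, 0.125]
force: [-0.6, 0.4, -1.0]
grip_width: 0.0259
grip_force: 20.0
```

play_rows --motion '[[[0.015,0.94,0,0,0,-0.001,-1],[0.015,0.94,0,0,0,-0.001,-1],[0.015,0.94,0,0,0,-0.001,-1],[0.015,0.94,0,0,0,-0.001,-1],[0.015,0.94,0,0,0,-0.001,-1],[0.015,0.94,0,0,0,-0.001,-1]]]'

```text
time_s: 10.65
ee_pos: [0.5644, -0.1072, 0.1971]
eef_rot: [-3.141, 0.003, 0.127]
force: [0.3, 1.3, 0.1]
grip_width: 0.0257
grip_force: 20.0
```

play_rows --motion '[[[0.022,0.94,0,0,0,0.002,-1],[0.022,0.94,0,0,0,0.002,-1],[0.022,0.94,0,0,0,0.002,-1],[0.022,0.94,0,0,0,0.002,-1],[0.022,0.94,0,0,0,0.002,-1],[0.022,0.94,0,0,0,0.002,-1],[0.022,0.94,0,0,0,0.002,-1],[0.022,0.94,0,0,0,0.002,-1],[0.022,0.94,0,0,0,0.002,-1]]]'

```text
time_s: 11.55
ee_pos: [0.6014, -0.3343, 0.1996]
eef_rot: [-3.141, 0.0, 0.12]
force: [0.3, 1.1, -0.1]
grip_width: 0.0258
grip_force: 20.0
```

Run:
```python
from h import *
obs()
y=.026;t=(.599-.105*y,-.361+.9945*y)
s=camera("scene")
P=cloud(s).reshape(-1,3);P=P[s["z_map"].ravel()>0];print(rect(P,.0105,.019,(.51,.69),(-.43,-.295)))
cv2.imwrite("pics/tray.png",cv2.resize(s["frame"][170:350,100:270,::-1],None,fx=3,fy=3,interpolation=cv2.INTER_CUBIC))
plan([((*t,.0255),down(.105)),((*t,.22),down(.105))])
```

```text
11.55 [ 0.6014 -0.3343  0.1996] [-3.141  0.     0.12 ] [-0.56  0.64  1.09  0.    1.41  0.89] [ 0.3  1.1 -0.1] 0.0258 20.0
(742, array([ 601. , -362.5]), array([188.4, 126.9]), 0.097, array([0.012 , 0.0156, 0.0182]))
[-0.021, 0.0, 0.697, -0.0, -0.0, 0.002] rows 3.5 -> [ 0.596 -0.335  0.025]
[-0.0, 0.0, -0.778, 0.0, 0.0, -0.0] rows 3.9 -> [ 0.596 -0.335  0.22 ]
```

View pics/tray.png

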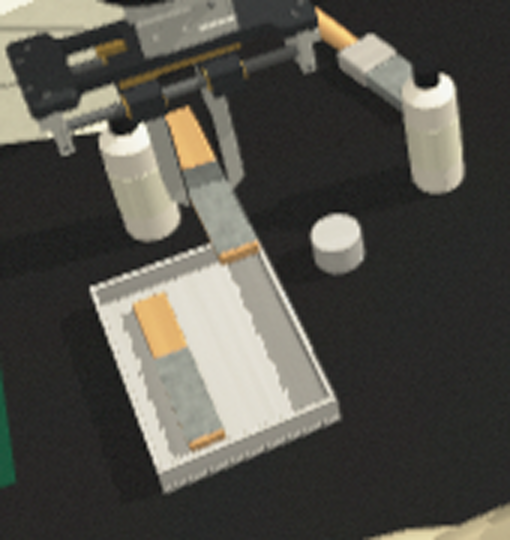

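Stick1 lies flat in the tray at (175,370) in the crop. The second stick hangs level above the free half.

play_rows --motion '[[[-0.02,0,0.2,0,0,0.002,-1],[-0.02,0,0.4,0,0,0.002,-1],[-0.02,0,0.6,0,0,0.002,-1],[-0.02,0,0.697,0,0,0.002,-1],[-0.02,0,0.697,0,0,0.002,-1],[-0.02,0,0.697,0,0,0.002,-1],[-0.02,0,0.697,0,0,0.002,-0.19],[-0.02,0,0.697,0,0,0.002,-0.19],[-0.02,0,0.697,0,0,0.002,-0.19],[-0.02,0,0.697,0,0,0.002,-0.19]]]'

```text
time_s: 12.6
ee_pos: [0.5962, -0.3363, 0.0255]
eef_rot: [3.142, -0.0, 0.106]
force: [0.6, -0.5, 0.3]
grip_width: 0.038
grip_force: 0.0
```

play_rows --motion '[[[0,0,-0.2,0,0,0,-0.19],[0,0,-0.4,0,0,0,-0.19],[0,0,-0.6,0,0,0,-0.19],[0,0,-0.8,0,0,0,0.6],[0,0,-0.8,0,0,0,0.6],[0,0,-0.8,0,0,0,0.6]]]'

```text
time_s: 13.2
ee_pos: [0.5963, -0.3365, 0.2263]
eef_rot: [3.14, -0.001, 0.106]
force: [-0.2, -0.2, -0.8]
grip_width: 0.0585
grip_force: 0.0
```

Run:
```python
from h import *
obs()
# bottle B pick: yaw pi/2+.122 -> tool x = roller y(+), tool y = roller x dir
yb=np.pi/2+.122
for s in(.785,-.785):
    R=down(yb,s);print(s,"toolz",R.apply([0,0,1]).round(2),"toolx",R.apply([1,0,0]).round(2),"tooly",R.apply([0,1,0]).round(2))
plan([((.5,-.30,.25),down(yb))])
```

```text
13.2 [ 0.5963 -0.3365  0.2263] [ 3.14e+00 -1.00e-03  1.06e-01] [-0.57  0.61  1.07  0.    1.46  0.9 ] [-0.2 -0.2 -0.8] 0.0585 0.0
0.785 toolz [-0.09  0.7  -0.71] toolx [-0.09  0.7   0.71] tooly [0.99 0.12 0.  ]
-0.785 toolz [ 0.09 -0.7  -0.71] toolx [-0.09  0.7  -0.71] tooly [0.99 0.12 0.  ]
[-0.184, -0.093, -0.048, 0.0, -0.0, -0.126] rows 5.3 -> [ 0.548 -0.318  0.238]
[-0.063, -0.196, -0.048, 0.0, -0.0, -0.126] rows 5.3 -> [ 0.5  -0.3   0.25]
```

Both sticks are in. Now turn for bottle B (0.437,-0.379): closing line along roller x, tool tilted 45° toward -y.

Run:
```python
from h import *
yb=np.pi/2+.122
plan([((.437,-.379,.24),down(yb)),((.437,-.379,.22),down(yb,-.785)),((.437,-.379,.05),down(yb,-.785))])
```

```text
[-0.326, 0.051, -0.028, 0.0, -0.0, -0.126] rows 5.3 -> [ 0.517 -0.358  0.233]
[-0.265, -0.197, -0.028, 0.0, -0.0, -0.126] rows 5.3 -> [ 0.437 -0.379  0.24 ]
[0.0, -0.0, 0.08, -0.0, -0.125, -0.0] rows 5.2 -> [ 0.437 -0.379  0.22 ]
[0.481, -0.0, 0.481, -0.0, 0.0, -0.0] rows 3.4 -> [ 0.437 -0.379  0.05 ]
```

play_rows --motion '[[[-0.326,0.051,-0.028,0,0,-0.126,0.5],[-0.326,0.051,-0.028,0,0,-0.126,0.5],[-0.326,0.051,-0.028,0,0,-0.126,0.5],[-0.326,0.051,-0.028,0,0,-0.126,0.5],[-0.326,0.051,-0.028,0,0,-0.126,0.5],[-0.326,0.051,-0.028,0,0,-0.126,0.5],[-0.326,0.051,-0.028,0,0,-0.126,0.5]]]'

```text
time_s: 13.9
ee_pos: [0.5161, -0.3574, 0.2305]
eef_rot: [-3.139, 0.0, 0.898]
force: [-0.4, -0.4, 0.3]
grip_width: 0.0703
grip_force: 0.0
```

play_rows --motion '[[[-0.265,-0.197,-0.028,0,0,-0.126,0.5],[-0.265,-0.197,-0.028,0,0,-0.126,0.5],[-0.265,-0.197,-0.028,0,0,-0.126,0.5],[-0.265,-0.197,-0.028,0,0,-0.126,0.5],[-0.265,-0.197,-0.028,0,0,-0.126,0.5],[-0.265,-0.197,-0.028,0,0,-0.126,0.5],[-0.265,-0.197,-0.028,0,0,-0.126,0.5],[-0.265,-0.197,-0.028,0,0,-0.126,0.5]]]'

```text
time_s: 14.7
ee_pos: [0.4365, -0.3786, 0.2387]
eef_rot: [-3.141, -0.001, 1.687]
force: [0.2, -0.8, -0.6]
grip_width: 0.0709
grip_force: 0.0
```

play_rows --motion '[[[0,0,0.08,0,-0.125,0,0.5],[0,0,0.08,0,-0.125,0,0.5],[0,0,0.08,0,-0.125,0,0.5],[0,0,0.08,0,-0.125,0,0.5],[0,0,0.08,0,-0.125,0,0.5],[0,0,0.08,0,-0.125,0,0.5],[0,0,0.08,0,-0.125,0,0.5],[0,0,0.08,0,-0.125,0,0.5],[0,0,0.08,0,-0.125,0,0.5]]]'

```text
time_s: 15.6
ee_pos: [0.4368, -0.3792, 0.2198]
eef_rot: [3.14, 0.785, 1.687]
force: [0.6, 0.5, -0.0]
grip_width: 0.0708
grip_force: 0.0
```

Run:
```python
from h import *
import look
obs()
yb=np.pi/2+.122
plan([((.437,-.379,.05),down(yb,-.785))])
s=camera("scene");cv2.imwrite("pics/pickB.png",cv2.resize(s["frame"][60:360,30:350,::-1],None,fx=1.8,fy=1.8,interpolation=cv2.INTER_CUBIC))
```

```text
top
stickL none
stickR none
tray 374 [ 598.6 -360.7] [190.9 131.6] 0.105 [0.0211 0.0244 0.028 ]
intray 1140 [ 603.4 -359.2] [172.7 128.7] 0.109 [0.0114 0.0145 0.0175]
botA 74 [ 472.9 -146. ] [19.6 20.5] -0.036 [0.118  0.1261 0.1294]
botB none
scene
stickL none
stickR none
tray 644 [ 598.8 -360.7] [195.6 129.9] 0.106 [0.0205 0.0252 0.029 ]
intray 1347 [ 599.8 -359.2] [191.  120.1] 0.111 [0.0122 0.0156 0.0182]
botA 80 [ 475.3 -146.9] [21.2 22.3] -0.879 [0.1167 0.1255 0.1301]
botB 88 [ 438.3 -379.1] [24.2 20.4] 0.176 [0.1164 0.1254 0.1297]
15.7 [ 0.4366 -0.3793  0.2198] [3.141 0.785 1.687] [-0.53  0.19  1.85 -0.91  0.79 -0.08] [-0.3 -0.   0. ] 0.0704 0.0
[0.481, 0.001, 0.48, -0.0, -0.0, -0.001] rows 3.4 -> [ 0.437 -0.379  0.05 ]
```

View pics/pickB.png

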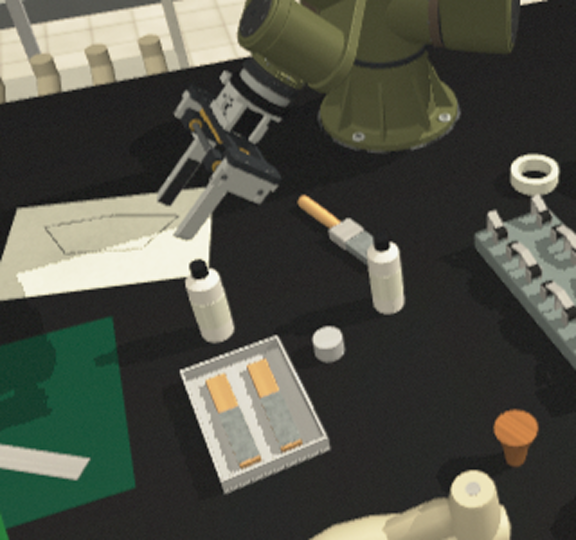

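Both sticks lie flat, and the gripper hangs tilted over bottle B at crop (205,300). But q4 is -0.91 and would run into its -1.04 limit lower down. I'll tilt the other way instead: pick at +60°, place at -30°.

Run:
```python
from h import *
yb=np.pi/2+.122
plan([((.437,-.379,.23),down(yb,.13)),((.437,-.379,.23),down(yb,1.05)),((.437,-.379,.055),down(yb,1.05))])
```

```text
[-0.029, 0.002, -0.03, -0.0, 0.146, -0.001] rows 6.1 -> [ 0.437 -0.379  0.23 ]
[0.0, 0.0, 0.0, -0.0, 0.146, 0.0] rows 6.1 -> [ 0.437 -0.379  0.23 ]
[-0.607, -0.0, 0.348, -0.0, 0.0, 0.0] rows 3.5 -> [ 0.437 -0.379  0.055]
```

play_rows --motion '[[[-0.029,0.002,-0.03,0,0.146,0,0.5],[-0.029,0.002,-0.03,0,0.146,0,0.5],[-0.029,0.002,-0.03,0,0.146,0,0.5],[-0.029,0.002,-0.03,0,0.146,0,0.5],[-0.029,0.002,-0.03,0,0.146,0,0.5],[-0.029,0.002,-0.03,0,0.146,0,0.5],[-0.029,0.002,-0.03,0,0.146,0,0.5],[-0.029,0.002,-0.03,0,0.146,0,0.5]]]'

```text
time_s: 16.55
ee_pos: [0.4368, -0.3797, 0.2292]
eef_rot: [-3.142, -0.134, 1.688]
force: [-0.7, 0.3, 0.2]
grip_width: 0.071
grip_force: 0.0
```

play_rows --motion '[[[0,0,0,0,0.146,0,0.5],[0,0,0,0,0.146,0,0.5],[0,0,0,0,0.146,0,0.5],[0,0,0,0,0.146,0,0.5],[0,0,0,0,0.146,0,0.5],[0,0,0,0,0.146,0,0.5],[0,0,0,0,0.146,0,0.5],[0,0,0,0,0.146,0,0.5],[0,0,0,0,0.146,0,0.5],[0,0,0,0,0.146,0,0.5]]]'

```text
time_s: 17.55
ee_pos: [0.4375, -0.3781, 0.2314]
eef_rot: [3.139, -1.044, 1.692]
force: [-0.4, 0.1, -0.9]
grip_width: 0.0706
grip_force: 0.0
```

Run:
```python
from h import *
obs()
yb=np.pi/2+.122
plan([((.437,-.379,.055),down(yb,1.05))])
```

```text
17.55 [ 0.4375 -0.3781  0.2314] [ 3.139 -1.044  1.692] [-0.96  0.87  0.92  0.56  2.26 -0.93] [-0.4  0.1 -0.9] 0.0706 0.0
[-0.612, -0.003, 0.352, 0.001, 0.001, -0.0] rows 3.5 -> [ 0.437 -0.379  0.055]
```

play_rows --motion '[[[-0.15,0,0.088,0,0,0,0.5],[-0.3,0,0.175,0,0,0,0.5],[-0.45,0,0.26,0,0,0,0.5],[-0.612,-0.003,0.352,0,0.001,0,0.5],[-0.612,-0.003,0.352,0,0.001,0,0.5],[-0.612,-0.003,0.352,0,0.001,0,0.5],[-0.612,-0.003,0.352,0,0.001,0,0.5]]]'

```text
time_s: 18.25
ee_pos: [0.4372, -0.3795, 0.0567]
eef_rot: [3.137, -1.051, 1.694]
force: [-0.3, 0.8, 1.3]
grip_width: 0.0707
grip_force: 0.0
```

play_rows --motion '[[[0,0,0,0,0,0,-1],[0,0,0,0,0,0,-1],[0,0,0,0,0,0,-1],[0,0,0,0,0,0,-1],[0,0,0,0,0,0,-1],[0,0,0,0,0,0,-1]]]' --grip_force 25

```text
time_s: 18.85
ee_pos: [0.4364, -0.3787, 0.0538]
eef_rot: [3.141, -1.056, 1.69]
force: [-1.2, -0.5, 6.0]
grip_width: 0.0439
grip_force: 25.0
```

Run:
```python
from h import *
obs()
yb=np.pi/2+.122
yd=np.array([-np.sin(.122),np.cos(.122),0]);b1=np.array([.550,.0915,.07])
pl=b1-.005*yd
plan([((.437,-.379,.25),down(yb,1.05)),((.46,-.20,.25),down(yb,.28)),((.50,-.05,.25),down(yb,-.5208)),((pl[0],pl[1],.2),down(yb,-.5208)),((pl[0],pl[1],.073),down(yb,-.5208))])
```

```text
18.85 [ 0.4364 -0.3787  0.0538] [ 3.141 -1.056  1.69 ] [-0.96  1.08  0.96  0.48  2.04 -1.08] [-1.2 -0.5  6. ] 0.0439 25.0
[0.682, 0.003, -0.388, 0.0, -0.001, -0.0] rows 3.9 -> [ 0.437 -0.379  0.25 ]
[0.348, 0.178, 0.607, 0.0, -0.123, 0.0] rows 5.1 -> [ 0.46 -0.2   0.25]
[0.554, 0.232, 0.159, -0.0, -0.127, -0.0] rows 5.3 -> [ 0.5  -0.05  0.25]
[0.548, 0.267, -0.084, 0.0, 0.0, -0.0] rows 3.1 -> [0.551 0.087 0.2  ]
[0.253, -0.0, 0.441, 0.0, 0.0, -0.0] rows 2.5 -> [0.551 0.087 0.073]
```

Bottle B gripped at 44 mm.

play_rows --motion '[[[0.34,0,-0.194,0,0,0,-1],[0.682,0,-0.388,0,0,0,-1],[0.682,0,-0.388,0,0,0,-1],[0.682,0,-0.388,0,0,0,-1],[0.682,0,-0.388,0,0,0,-1],[0.682,0,-0.388,0,0,0,-1]]]'

```text
time_s: 19.45
ee_pos: [0.4365, -0.379, 0.2495]
eef_rot: [3.141, -1.054, 1.69]
force: [-1.0, 0.4, -1.6]
grip_width: 0.0436
grip_force: 25.0
```

play_rows --motion '[[[0.348,0.178,0.607,0,-0.123,0,-1],[0.348,0.178,0.607,0,-0.123,0,-1],[0.348,0.178,0.607,0,-0.123,0,-1],[0.348,0.178,0.607,0,-0.123,0,-1],[0.348,0.178,0.607,0,-0.123,0,-1],[0.348,0.178,0.607,0,-0.123,0,-1],[0.348,0.178,0.607,0,-0.123,0,-1],[0.348,0.178,0.607,0,-0.123,0,-1]]]'

```text
time_s: 20.25
ee_pos: [0.4596, -0.2006, 0.249]
eef_rot: [-3.139, -0.287, 1.688]
force: [-0.2, -0.9, -0.7]
grip_width: 0.0432
grip_force: 25.0
```

play_rows --motion '[[[0.554,0.232,0.159,0,-0.127,0,-1],[0.554,0.232,0.159,0,-0.127,0,-1],[0.554,0.232,0.159,0,-0.127,0,-1],[0.554,0.232,0.159,0,-0.127,0,-1],[0.554,0.232,0.159,0,-0.127,0,-1],[0.554,0.232,0.159,0,-0.127,0,-1],[0.554,0.232,0.159,0,-0.127,0,-1],[0.554,0.232,0.159,0,-0.127,0,-1],[0.554,0.232,0.159,0,-0.127,0,-1]]]'

```text
time_s: 21.15
ee_pos: [0.5006, -0.0511, 0.2506]
eef_rot: [-3.14, 0.513, 1.687]
force: [0.3, -0.0, -1.3]
grip_width: 0.0436
grip_force: 25.0
```

play_rows --motion '[[[0.548,0.267,-0.084,0,0,0,-1],[0.548,0.267,-0.084,0,0,0,-1],[0.548,0.267,-0.084,0,0,0,-1],[0.548,0.267,-0.084,0,0,0,-1],[0.548,0.267,-0.084,0,0,0,-1],[0.548,0.267,-0.084,0,0,0,-1],[0.548,0.267,-0.084,0,0,0,-1]]]'

```text
time_s: 21.85
ee_pos: [0.5515, 0.0851, 0.2026]
eef_rot: [3.14, 0.515, 1.687]
force: [0.0, -0.7, -1.1]
grip_width: 0.0436
grip_force: 25.0
```

Run:
```python
from h import *
obs()
yb=np.pi/2+.122
yd=np.array([-np.sin(.122),np.cos(.122),0]);b1=np.array([.550,.0915,.07]);pl=b1-.005*yd
plan([((pl[0],pl[1],.073),down(yb,-.515))])
s=camera("scene");cv2.imwrite("pics/place1.png",cv2.resize(s["frame"][80:290,230:480,::-1],None,fx=2.4,fy=2.4,interpolation=cv2.INTER_CUBIC))
```

```text
21.85 [0.5515 0.0851 0.2026] [3.14  0.515 1.687] [ 0.31  0.41  1.51 -0.52  1.36  0.33] [ 0.  -0.7 -1.1] 0.0436 25.0
[0.26, -0.003, 0.448, -0.0, -0.0, -0.001] rows 2.6 -> [0.551 0.087 0.073]
```

View pics/place1.png

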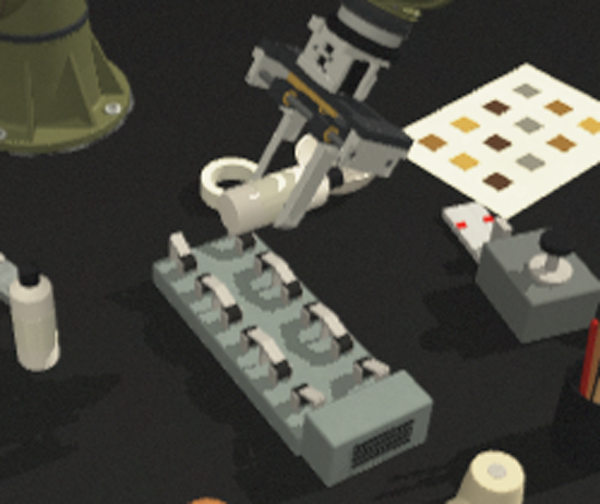

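Bottle B hangs level with its base toward -y (crop (235,210)) and its cap toward +y. So the body middle is 4 mm to the -y side of the TCP, and I'll shift the target accordingly.

Run:
```python
from h import *
obs()
yb=np.pi/2+.122
yd=np.array([-np.sin(.122),np.cos(.122),0]);b1=np.array([.550,.0915,.07]);pl=b1+.004*yd
plan([((pl[0],pl[1],.073),down(yb,-.515)),((pl[0],pl[1],.23),down(yb,-.515))])
```

```text
21.9 [0.5515 0.0853 0.2026] [3.14  0.515 1.687] [ 0.31  0.41  1.51 -0.52  1.36  0.33] [ 0.3 -0.7 -0.3] 0.0434 25.0
[0.291, -0.004, 0.431, -0.0, -0.0, -0.001] rows 2.6 -> [0.55  0.095 0.073]
[-0.309, 0.0, -0.547, 0.0, 0.0, 0.0] rows 3.1 -> [0.55  0.095 0.23 ]
```

play_rows --motion '[[[0.1,-0.002,0.12,0,0,0,-1],[0.17,-0.004,0.23,0,0,0,-1],[0.24,-0.004,0.34,0,0,0,-1],[0.291,-0.004,0.431,0,0,0,-1],[0.291,-0.004,0.431,0,0,0,-1],[0.291,-0.004,0.431,0,0,0,-1],[0.291,-0.004,0.431,0,0,0,-1]]]'

```text
time_s: 22.6
ee_pos: [0.5499, 0.0963, 0.0736]
eef_rot: [3.139, 0.515, 1.687]
force: [-0.7, -0.6, -1.6]
grip_width: 0.0429
grip_force: 25.0
```

Run:
```python
from h import *
obs()
s=camera("scene");cv2.imwrite("pics/place2.png",cv2.resize(s["frame"][120:260,270:430,::-1],None,fx=3.5,fy=3.5,interpolation=cv2.INTER_CUBIC))
```

```text
22.6 [0.5499 0.0963 0.0736] [3.139 0.515 1.687] [ 0.33  0.57  1.6  -0.56  1.15  0.49] [-0.7 -0.6 -1.6] 0.0429 25.0
```

View pics/place2.png

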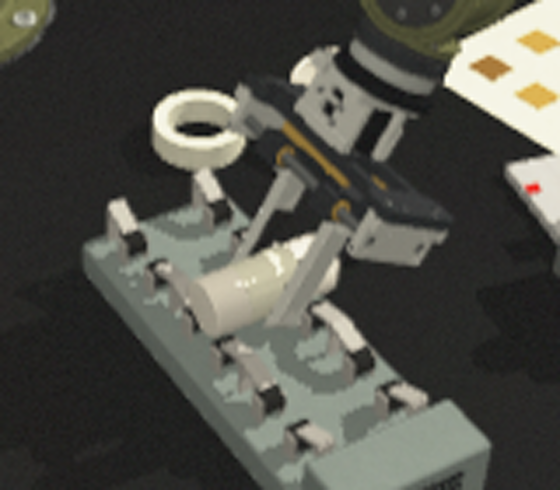

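The bottle lies over the middle bay between the wheels, so I release it and back off upward.

play_rows --motion '[[[0.004,0,0.007,0,0,0,-1],[0.004,0,0.007,0,0,0,-1],[0.004,0,0.007,0,0,0,0.3],[0.004,0,0.007,0,0,0,0.3],[0.004,0,0.007,0,0,0,0.3],[0.004,0,0.007,0,0,0,0.4],[0.004,0,0.007,0,0,0,0.4]]]'

```text
time_s: 23.35
ee_pos: [0.5493, 0.0965, 0.0701]
eef_rot: [3.141, 0.515, 1.689]
force: [-0.1, -0.3, -0.2]
grip_width: 0.0657
grip_force: 0.0
```

play_rows --motion '[[[-0.08,0,-0.14,0,0,0,0.4],[-0.16,0,-0.28,0,0,0,0.4],[-0.31,0,-0.55,0,0,0,0.5],[-0.31,0,-0.55,0,0,0,0.5],[-0.31,0,-0.55,0,0,0,0.5],[-0.31,0,-0.55,0,0,0,0.5]]]'

```text
time_s: 23.95
ee_pos: [0.5491, 0.0968, 0.2278]
eef_rot: [3.141, 0.515, 1.689]
force: [0.5, 0.4, -0.9]
grip_width: 0.0709
grip_force: 0.0
```

Run:
```python
from h import *
import look
obs()
yb=np.pi/2+.122
plan([((.47,-.05,.25),down(yb,.25)),((.4745,-.1465,.24),down(yb,1.05)),((.4745,-.1465,.055),down(yb,1.05))])
```

```text
top
stickL 45 [557.6 131.6] [13.9 77.1] -1.18 [0.0771 0.0825 0.0849]
stickR 89 [551.1  67.7] [43.7 50. ] -1.44 [0.073  0.081  0.0847]
tray 455 [ 598.3 -361. ] [190.2 132. ] 0.107 [0.0211 0.0245 0.0277]
intray 1265 [ 603.  -359.1] [173.2 129.2] 0.102 [0.0114 0.0145 0.0175]
botA 72 [ 473.3 -146.1] [19.2 21. ] -0.151 [0.122  0.1261 0.1286]
botB none
scene
stickL 158 [557.7 132.1] [21.5 81.1] -1.1 [0.0696 0.079  0.084 ]
stickR 142 [505.6  42.3] [163.2  45.2] 0.376 [0.069  0.0774 0.0841]
tray 637 [ 599.5 -360.7] [195.3 130.2] 0.102 [0.0206 0.0254 0.0287]
intray 1341 [ 600.  -359.4] [189.2 120.5] 0.107 [0.0123 0.0156 0.0182]
botA 75 [ 475.1 -147.9] [22.7 21.5] 0.61 [0.1175 0.1264 0.1294]
botB none
24.05 [0.5488 0.0967 0.2266] [-3.139  0.516  1.69 ] [ 0.33  0.39  1.48 -0.51  1.42  0.32] [-0.1 -0.4 -0.5] 0.0708 0.0
[-0.52, -0.383, 0.188, -0.0, 0.122, -0.001] rows 5.1 -> [ 0.47 -0.05  0.25]
[-0.383, -0.029, -0.057, -0.0, 0.127, 0.0] rows 5.3 -> [ 0.474 -0.146  0.24 ]
[-0.642, -0.0, 0.368, 0.0, 0.0, -0.0] rows 3.7 -> [ 0.474 -0.146  0.055]
```

play_rows --motion '[[[-0.52,-0.383,0.188,0,0.122,0,0.5],[-0.52,-0.383,0.188,0,0.122,0,0.5],[-0.52,-0.383,0.188,0,0.122,0,0.5],[-0.52,-0.383,0.188,0,0.122,0,0.5],[-0.52,-0.383,0.188,0,0.122,0,0.5],[-0.52,-0.383,0.188,0,0.122,0,0.5],[-0.52,-0.383,0.188,0,0.122,0,0.5],[-0.52,-0.383,0.188,0,0.122,0,0.5]]]'

```text
time_s: 24.85
ee_pos: [0.4702, -0.0492, 0.2504]
eef_rot: [-3.14, -0.249, 1.69]
force: [0.1, 0.3, 0.1]
grip_width: 0.0705
grip_force: 0.0
```

play_rows --motion '[[[-0.383,-0.029,-0.057,0,0.127,0,0.5],[-0.383,-0.029,-0.057,0,0.127,0,0.5],[-0.383,-0.029,-0.057,0,0.127,0,0.5],[-0.383,-0.029,-0.057,0,0.127,0,0.5],[-0.383,-0.029,-0.057,0,0.127,0,0.5],[-0.383,-0.029,-0.057,0,0.127,0,0.5],[-0.383,-0.029,-0.057,0,0.127,0,0.5],[-0.383,-0.029,-0.057,0,0.127,0,0.5],[-0.383,-0.029,-0.057,0,0.127,0,0.5]]]'

```text
time_s: 25.75
ee_pos: [0.4747, -0.1455, 0.242]
eef_rot: [3.14, -1.045, 1.693]
force: [-0.6, 0.5, 0.1]
grip_width: 0.0707
grip_force: 0.0
```

```bash
cat > bays.py <<'E'
from h import *
def bays():
    x=np.array([np.cos(.122),np.sin(.122)]);y=np.array([-x[1],x[0]])
    for n in("top","scene"):
        c=camera(n);P=cloud(c).reshape(-1,3);P=P[c["z_map"].ravel()>0]
        l=np.c_[(P[:,:2]-[.55,.0915])@np.c_[x,y],P[:,2]]
        m=(abs(l[:,0])<140)&(abs(l[:,0])<.14)&(abs(l[:,1])<.1)&(l[:,2]>.079)&(l[:,2]<.11)
        for b in(-.095,0,.095):
            q=l[m&(abs(l[:,0]-b)<.035)]
            if len(q)<30: continue
            body=q[q[:,2]>.0865]
            k=np.polyfit(body[:,1],body[:,0],1)if n=="top" else np.polyfit(body[:,1],body[:,0],1)
            print(n,"bay",b,len(q),"body y %.4f..%.4f mid %.4f"%(*np.percentile(body[:,1],[1,99]),np.percentile(body[:,1],[1,99]).mean()),"x %.4f slope %.3f ztop %.4f"%(body[:,0].mean()-b,k[0],np.percentile(body[:,2],95)))
        q=P[(P[:,2]>.115)&(P[:,2]<.14)&(abs(P[:,0]-.47)<.09)&(abs(P[:,1]+.147)<.1)]
        if len(q)>20:print(n,"A cap",q.mean(0).round(4),len(q))
E
python3 - <<'E'
from bays import *
bays();obs()
yb=np.pi/2+.122
plan([((.4745,-.1465,.055),down(yb,1.05))])
E
```

```text
top bay 0 734 body y -0.0471..0.0529 mid 0.0029 x -0.0024 slope 0.012 ztop 0.0948
top A cap [ 0.4731 -0.1462  0.1258] 74
scene bay 0 523 body y -0.0492..0.0498 mid 0.0003 x 0.0036 slope -0.003 ztop 0.0957
scene A cap [ 0.4783 -0.148   0.1249] 79
25.85 [ 0.4746 -0.1458  0.2419] [ 3.14  -1.046  1.692] [-0.69  0.55  1.43  0.7   1.95 -0.82] [-0.5 -0.1  0.1] 0.0701 0.0
[-0.649, -0.001, 0.372, 0.0, 0.001, -0.0] rows 3.7 -> [ 0.474 -0.146  0.055]
```

Bottle B sits in bay1: body middle within about 2 mm, slope about 0.01, and the body is 100 mm long as it should be. Now pick bottle A.

play_rows --motion '[[[-0.16,0,0.092,0,0,0,0.5],[-0.32,0,0.184,0,0,0,0.5],[-0.48,0,0.276,0,0,0,0.5],[-0.649,-0.001,0.372,0,0.001,0,0.5],[-0.649,-0.001,0.372,0,0.001,0,0.5],[-0.649,-0.001,0.372,0,0.001,0,0.5],[-0.649,-0.001,0.372,0,0.001,0,0.5]]]'

```text
time_s: 26.55
ee_pos: [0.4753, -0.1472, 0.0569]
eef_rot: [3.135, -1.052, 1.695]
force: [-0.2, -0.3, 0.4]
grip_width: 0.0704
grip_force: 0.0
```

play_rows --motion '[[[0,0,0,0,0,0,-1],[0,0,0,0,0,0,-1],[0,0,0,0,0,0,-1],[0,0,0,0,0,0,-1],[0,0,0,0,0,0,-1],[0,0,0,0,0,0,-1]]]'

```text
time_s: 27.15
ee_pos: [0.4743, -0.1466, 0.0545]
eef_rot: [3.141, -1.056, 1.69]
force: [-1.8, -2.0, 6.1]
grip_width: 0.0434
grip_force: 25.0
```

Run:
```python
from h import *
obs()
yb=np.pi/2+.122
o=get_obs();tl=-o["eef_rot"][1]-np.pi/2;off=o["ee_pos"][2]-.05
xd=np.array([np.cos(.122),np.sin(.122),0]);yd=np.array([-xd[1],xd[0],0]);b0=np.array([.550,.0915,.07])-.095*xd
pl=b0+(off-.0015)*yd;print(tl,off,b0,pl)
plan([((.4745,-.1465,.25),down(yb,1.05)),((.47,-.05,.25),down(yb,.25)),((pl[0],pl[1],.2),down(yb,tl)),((pl[0],pl[1],.073),down(yb,tl))])
```

```text
27.15 [ 0.4743 -0.1466  0.0545] [ 3.141 -1.056  1.69 ] [-0.69  0.83  1.48  0.65  1.71 -1.03] [-1.8 -2.   6.1] 0.0434 25.0
-0.5148118571833717 0.004539205405671265 [0.45570611 0.07993873 0.07      ] [0.45533625 0.08295535 0.07      ]
[0.681, 0.001, -0.385, 0.001, -0.001, -0.0] rows 3.9 -> [ 0.474 -0.146  0.25 ]
[0.192, 0.029, 0.334, 0.0, -0.127, 0.0] rows 5.3 -> [ 0.47 -0.05  0.25]
[0.469, 0.007, 0.326, 0.0, -0.122, -0.0] rows 5.1 -> [0.455 0.083 0.2  ]
[0.25, -0.0, 0.442, 0.0, 0.0, -0.0] rows 2.5 -> [0.455 0.083 0.073]
```

play_rows --motion '[[[0.34,0,-0.192,0,0,0,-1],[0.681,0,-0.385,0,0,0,-1],[0.681,0,-0.385,0,0,0,-1],[0.681,0,-0.385,0,0,0,-1],[0.681,0,-0.385,0,0,0,-1],[0.681,0,-0.385,0,0,0,-1]]]'

```text
time_s: 27.75
ee_pos: [0.4742, -0.1464, 0.2495]
eef_rot: [3.14, -1.054, 1.69]
force: [0.6, -0.6, -2.0]
grip_width: 0.0433
grip_force: 25.0
```

play_rows --motion '[[[0.192,0.029,0.334,0,-0.127,0,-1],[0.192,0.029,0.334,0,-0.127,0,-1],[0.192,0.029,0.334,0,-0.127,0,-1],[0.192,0.029,0.334,0,-0.127,0,-1],[0.192,0.029,0.334,0,-0.127,0,-1],[0.192,0.029,0.334,0,-0.127,0,-1],[0.192,0.029,0.334,0,-0.127,0,-1],[0.192,0.029,0.334,0,-0.127,0,-1]]]'

```text
time_s: 28.55
ee_pos: [0.4697, -0.0497, 0.2489]
eef_rot: [-3.139, -0.26, 1.689]
force: [-0.1, 0.4, -0.6]
grip_width: 0.0437
grip_force: 25.0
```

play_rows --motion '[[[0.469,0.007,0.326,0,-0.122,0,-1],[0.469,0.007,0.326,0,-0.122,0,-1],[0.469,0.007,0.326,0,-0.122,0,-1],[0.469,0.007,0.326,0,-0.122,0,-1],[0.469,0.007,0.326,0,-0.122,0,-1],[0.469,0.007,0.326,0,-0.122,0,-1],[0.469,0.007,0.326,0,-0.122,0,-1],[0.469,0.007,0.326,0,-0.122,0,-1],[0.469,0.007,0.326,0,-0.122,0,-1]]]'

```text
time_s: 29.45
ee_pos: [0.456, 0.0827, 0.2011]
eef_rot: [-3.141, 0.507, 1.688]
force: [-0.6, 0.1, -0.4]
grip_width: 0.0436
grip_force: 25.0
```

Run:
```python
from h import *
obs()
yb=np.pi/2+.122
plan([((.4553,.083,.0725),down(yb,-.515)),((.4553,.083,.25),down(yb,-.515))])
```

```text
29.45 [0.456  0.0827 0.2011] [-3.141  0.507  1.688] [ 0.36  0.22  1.76 -0.51  1.33  0.41] [-0.6  0.1 -0.4] 0.0436 25.0
[0.251, -0.002, 0.449, -0.001, -0.001, -0.001] rows 2.6 -> [0.455 0.083 0.072]
[-0.35, 0.0, -0.618, -0.0, -0.0, -0.0] rows 3.6 -> [0.455 0.083 0.25 ]
```

play_rows --motion '[[[0.07,0,0.12,0,0,0,-1],[0.13,0,0.23,0,-0.001,0,-1],[0.19,-0.002,0.34,0,-0.001,0,-1],[0.251,-0.002,0.449,0,-0.001,0,-1],[0.251,-0.002,0.449,0,-0.001,0,-1],[0.251,-0.002,0.449,0,-0.001,0,-1],[0.251,-0.002,0.449,0,-0.001,0,-1]]]'

```text
time_s: 30.15
ee_pos: [0.4562, 0.0834, 0.074]
eef_rot: [3.139, 0.514, 1.687]
force: [0.2, 0.3, 0.1]
grip_width: 0.0437
grip_force: 25.0
```

play_rows --motion '[[[0.003,0,0.005,0,0,0,-1],[0.003,0,0.005,0,0,0,-1],[0.003,0,0.005,0,0,0,0.3],[0.003,0,0.005,0,0,0,0.3],[0.003,0,0.005,0,0,0,0.3],[0.003,0,0.005,0,0,0,0.4],[0.003,0,0.005,0,0,0,0.4]]]'

```text
time_s: 30.85
ee_pos: [0.4554, 0.0836, 0.0713]
eef_rot: [-3.142, 0.515, 1.689]
force: [0.3, 0.4, 0.3]
grip_width: 0.0658
grip_force: 0.0
```

play_rows --motion '[[[-0.08,0,-0.14,0,0,0,0.4],[-0.16,0,-0.28,0,0,0,0.4],[-0.35,0,-0.62,0,0,0,0.4],[-0.35,0,-0.62,0,0,0,0.4],[-0.35,0,-0.62,0,0,0,0.4],[-0.35,0,-0.62,0,0,0,0.4]]]'

```text
time_s: 31.45
ee_pos: [0.4554, 0.0839, 0.2496]
eef_rot: [3.14, 0.515, 1.688]
force: [-2.1, -0.4, 0.2]
grip_width: 0.0657
grip_force: 0.0
```

Run:
```python
from bays import *
obs()
# tab: pinch across box local y: tool y along box y -> tool x along box x, yaw -0.08 
plan([((.45,.23,.25),down(.75)),((.5215,.3965,.2),down(-.08))])
```

```text
31.45 [0.4554 0.0839 0.2496] [3.14  0.515 1.688] [ 0.36  0.17  1.71 -0.5   1.43  0.36] [-2.1 -0.4  0.2] 0.0657 0.0
[0.507, 0.048, -0.288, 0.039, 0.076, 0.146] rows 7.1 -> [0.45 0.23 0.25]
[0.663, -0.292, 0.2, -0.0, -0.0, 0.132] rows 5.5 -> [0.522 0.396 0.2  ]
```

Run:
```python
from bays import *
plan([((.45,.22,.25),down(2.37)),((.5215,.3965,.18),down(np.pi-.08)),((.5215,.3965,.042),down(np.pi-.08))])
```

```text
[0.472, 0.043, -0.269, -0.028, 0.079, -0.106] rows 5.7 -> [0.45 0.22 0.25]
[0.287, 0.705, 0.28, -0.0, 0.0, -0.11] rows 4.6 -> [0.522 0.396 0.18 ]
[0.0, -0.0, 0.552, 0.0, 0.0, 0.0] rows 2.8 -> [0.522 0.396 0.042]
```

play_rows --motion '[[[0.472,0.043,-0.269,-0.028,0.079,-0.106,-0.15],[0.472,0.043,-0.269,-0.028,0.079,-0.106,-0.15],[0.472,0.043,-0.269,-0.028,0.079,-0.106,-0.15],[0.472,0.043,-0.269,-0.028,0.079,-0.106,-0.15],[0.472,0.043,-0.269,-0.028,0.079,-0.106,-0.15],[0.472,0.043,-0.269,-0.028,0.079,-0.106,-0.15],[0.472,0.043,-0.269,-0.028,0.079,-0.106,-0.15],[0.472,0.043,-0.269,-0.028,0.079,-0.106,-0.15],[0.472,0.043,-0.269,-0.028,0.079,-0.106,-0.15]]]'

```text
time_s: 32.35
ee_pos: [0.4497, 0.2201, 0.2489]
eef_rot: [-3.141, -0.0, 2.369]
force: [-0.4, 0.2, -0.4]
grip_width: 0.0399
grip_force: 0.0
```

play_rows --motion '[[[0.287,0.705,0.28,0,0,-0.11,-0.15],[0.287,0.705,0.28,0,0,-0.11,-0.15],[0.287,0.705,0.28,0,0,-0.11,-0.15],[0.287,0.705,0.28,0,0,-0.11,-0.15],[0.287,0.705,0.28,0,0,-0.11,-0.15],[0.287,0.705,0.28,0,0,-0.11,-0.15],[0.287,0.705,0.28,0,0,-0.11,-0.15],[0.287,0.705,0.28,0,0,-0.11,-0.15]]]'

```text
time_s: 33.15
ee_pos: [0.5213, 0.3961, 0.181]
eef_rot: [3.14, 0.001, 3.059]
force: [0.6, 0.3, 0.2]
grip_width: 0.0401
grip_force: 0.0
```

Run:
```python
from bays import *
bays();obs()
plan([((.5215,.3965,.18),down(np.pi-.08)),((.5215,.3965,.042),down(np.pi-.08))])
s=camera("scene")
b=cv2.resize(s["frame"][90:280,260:500,::-1],None,fx=3,fy=3,interpolation=cv2.INTER_CUBIC);cv2.imwrite("pics/tab2.png",b)
```

```text
top bay -0.095 766 body y -0.0491..0.0508 mid 0.0009 x -0.0023 slope 0.002 ztop 0.0944
top bay 0 730 body y -0.0476..0.0529 mid 0.0026 x -0.0022 slope -0.019 ztop 0.0942
scene bay -0.095 471 body y -0.0503..0.0497 mid -0.0003 x 0.0044 slope 0.003 ztop 0.0952
scene bay 0 526 body y -0.0490..0.0520 mid 0.0015 x 0.0035 slope 0.011 ztop 0.0952
33.25 [0.5214 0.396  0.181 ] [3.139e+00 1.000e-03 3.060e+00] [ 0.59  0.57  1.24  0.    1.33 -0.9 ] [0.3 0.6 0.6] 0.0399 0.0
[-0.0, 0.002, 0.004, 0.0, 0.0, -0.0] rows 0.0 -> [0.522 0.396 0.18 ]
[0.0, -0.0, 0.552, -0.0, 0.0, 0.0] rows 2.8 -> [0.522 0.396 0.042]
```

View pics/tab2.png

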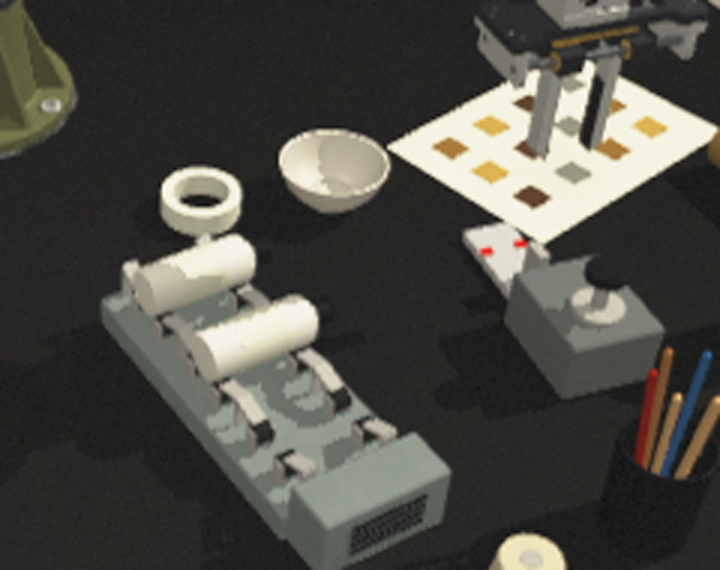

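Both bottles lie in their bays, with body middles within 3 mm and slopes within 0.02. The gripper hangs over the tab at crop (545,255). Descend and pinch.

play_rows --motion '[[[0,0.002,0.19,0,0,0,-0.15],[0,0.002,0.38,0,0,0,-0.15],[0,0.002,0.556,0,0,0,-0.15],[0,0.002,0.556,0,0,0,-0.15],[0,0.002,0.556,0,0,0,-0.15],[0,0.002,0.556,0,0,0,-1],[0,0.002,0.556,0,0,0,-1],[0,0.002,0.556,0,0,0,-1],[0,0.002,0.556,0,0,0,-1],[0,0.002,0.556,0,0,0,-1]]]' --grip_force 25

```text
time_s: 34.3
ee_pos: [0.5217, 0.3963, 0.0421]
eef_rot: [-3.142, 0.0, 3.062]
force: [-2.7, -9.2, 10.1]
grip_width: 0.0119
grip_force: 25.0
```

Run:
```python
from h import *
obs()
```

```text
34.3 [0.5217 0.3963 0.0421] [-3.142  0.     3.062] [ 0.59  0.72  1.34 -0.    1.08 -0.9 ] [-2.7 -9.2 10.1] 0.0119 25.0
```

Pinched at 12 mm. Pull 55 mm and hold.

play_rows --motion '[[[0.03,0,0,0,0,0,-1],[0.06,0,0,0,0,0,-1],[0.09,0,0,0,0,0,-1],[0.12,0,0,0,0,0,-1],[0.15,0,0,0,0,0,-1],[0.18,0,0,0,0,0,-1],[0.205,0,0,0,0,0,-1],[0.22,0,0,0,0,0,-1],[0.22,0,0,0,0,0,-1],[0.22,0,0,0,0,0,-1]]]'

```text
time_s: 35.3
ee_pos: [0.4674, 0.4005, 0.0421]
eef_rot: [3.141, 0.001, 3.062]
force: [3.0, -11.4, 7.7]
grip_width: 0.012
grip_force: 25.0
```

Run:
```python
from h import *
obs();print(np.linalg.norm(get_obs()["ee_pos"][:2]-[.5217,.3963]))
```

```text
35.3 [0.4674 0.4005 0.0421] [3.141e+00 1.000e-03 3.062e+00] [ 0.65  0.64  1.48 -0.    1.02 -0.84] [  3.  -11.4   7.7] 0.012 25.0
0.05443035964684341
```

play_rows --motion '[[[0,0,0,0,0,0,-1],[0,0,0,0,0,0,-1],[0,0,0,0,0,0,-1],[0,0,0,0,0,0,-1],[0,0,0,0,0,0,-1],[0,0,0,0,0,0,-1],[0,0,0,0,0,0,-1],[0,0,0,0,0,0,-1],[0,0,0,0,0,0,-1],[0,0,0,0,0,0,-1]]]'

```text
time_s: 36.3
ee_pos: [0.4675, 0.4005, 0.0421]
eef_rot: [3.141, 0.001, 3.062]
force: [2.9, -10.5, 8.9]
grip_width: 0.0117
grip_force: 25.0
```

Run:
```python
from h import *
obs()
c=camera("scene");P=cloud(c).reshape(-1,3);d=P-[.6055,.3895,0];x=np.array([np.cos(-.08),np.sin(-.08),0]);l=np.c_[d@x,d@[ .08,.9968,0],P[:,2]]
print(np.linalg.norm(get_obs()["ee_pos"][:2]-[.5217,.3963]))
```

```text
36.3 [0.4675 0.4005 0.0421] [3.141e+00 1.000e-03 3.062e+00] [ 0.65  0.64  1.48 -0.    1.02 -0.84] [  2.9 -10.5   8.9] 0.0117 25.0
0.054330269792275225
```

play_rows --motion '[[[0,0,0,0,0,0,-1],[0,0,0,0,0,0,-1],[0,0,0,0,0,0,-1],[0,0,0,0,0,0,-1],[0,0,0,0,0,0,-1]]]'

```text
time_s: 36.85
ee_pos: [0.4676, 0.4005, 0.0421]
eef_rot: [3.141, 0.002, 3.062]
force: [3.7, -10.3, 7.7]
grip_width: 0.0118
grip_force: 25.0
```

Held at about 54 mm for 1.5 s. Release and let it run back, then rise and go over the plunger.

play_rows --motion '[[[0,0,0,0,0,0,-0.15],[0,0,0,0,0,0,-0.15],[0,0,0,0,0,0,-0.15],[0,0,0,0,0,0,-0.15],[0,0,-0.2,0,0,0,-0.15],[0,0,-0.4,0,0,0,-0.15],[0,0,-0.64,0,0,0,-0.15],[0,0,-0.64,0,0,0,-0.15],[0,0,-0.64,0,0,0,-0.15],[0,0,-0.64,0,0,0,-0.15]]]'

```text
time_s: 37.85
ee_pos: [0.466, 0.4011, 0.1992]
eef_rot: [-3.142, -0.002, 3.062]
force: [-0.3, -0.0, -0.3]
grip_width: 0.0402
grip_force: 0.0
```

play_rows --motion '[[[0,0,0,0,0,0,-1],[0,0,0,0,0,0,-1],[0,0,0,0,0,0,-1],[0,0,0,0,0,0,-1],[0,0,0,0,0,0,-1],[0,0,0,0,0,0,-1],[0,0,0,0,0,0,-1],[0,0,0,0,0,0,-1],[0,0,0,0,0,0,-1],[0,0,0,0,0,0,-1]]]'

```text
time_s: 38.85
ee_pos: [0.4665, 0.4013, 0.2009]
eef_rot: [3.14, -0.0, 3.062]
force: [-0.1, 0.3, 0.3]
grip_width: 0.0007
grip_force: 0.0
```

play_rows --motion '[[[0,0,0,0,0,0,-1],[0,0,0,0,0,0,-1],[0,0,0,0,0,0,-1],[0,0,0,0,0,0,-1],[0,0,0,0,0,0,-1],[0,0,0,0,0,0,-1],[0,0,0,0,0,0,-1],[0,0,0,0,0,0,-1],[0,0,0,0,0,0,-1],[0,0,0,0,0,0,-1]]]'

```text
time_s: 39.85
ee_pos: [0.4665, 0.4013, 0.2009]
eef_rot: [3.14, -0.0, 3.062]
force: [-0.2, 0.9, -0.2]
grip_width: 0.0004
grip_force: 0.0
```

Run:
```python
from bays import *
obs()
c=camera("scene");P=cloud(c).reshape(-1,3)
m=(P[:,2]>.03)&(P[:,2]<.056)&(P[:,0]>.43)&(P[:,0]<.54)&(P[:,1]>.36)&(P[:,1]<.43);print("tab pts",m.sum(),P[m].mean(0).round(4),P[m].min(0).round(4),P[m].max(0).round(4))
plan([((.6205,.388,.2),down(np.pi-.08)),((.6205,.388,.135),down(np.pi-.08)),((.6205,.388,.104),down(np.pi-.08))])
b=cv2.resize(c["frame"][100:260,380:500,::-1],None,fx=3.5,fy=3.5,interpolation=cv2.INTER_CUBIC);cv2.imwrite("pics/tab3.png",b)
bays()
```

```text
39.85 [0.4665 0.4013 0.2009] [ 3.14  -0.     3.062] [ 0.65  0.46  1.35  0.    1.33 -0.84] [-0.2  0.9 -0.2] 0.0004 0.0
tab pts 60 [0.5231 0.3933 0.0475] [0.51   0.3879 0.0306] [0.5352 0.4023 0.0558]
[-0.618, -0.004, 0.003, 0.0, -0.0, 0.0] rows 3.1 -> [0.62  0.388 0.2  ]
[-0.0, -0.0, 0.26, 0.0, -0.0, -0.0] rows 1.3 -> [0.62  0.388 0.135]
[0.0, -0.0, 0.124, 0.0, 0.0, -0.0] rows 0.6 -> [0.62  0.388 0.104]
top bay -0.095 764 body y -0.0495..0.0508 mid 0.0006 x -0.0017 slope -0.003 ztop 0.0944
top bay 0 726 body y -0.0471..0.0535 mid 0.0032 x -0.0024 slope -0.014 ztop 0.0944
scene bay -0.095 461 body y -0.0510..0.0491 mid -0.0010 x 0.0044 slope 0.003 ztop 0.0957
scene bay 0 525 body y -0.0488..0.0513 mid 0.0013 x 0.0033 slope -0.013 ztop 0.0950
```

View pics/tab3.png

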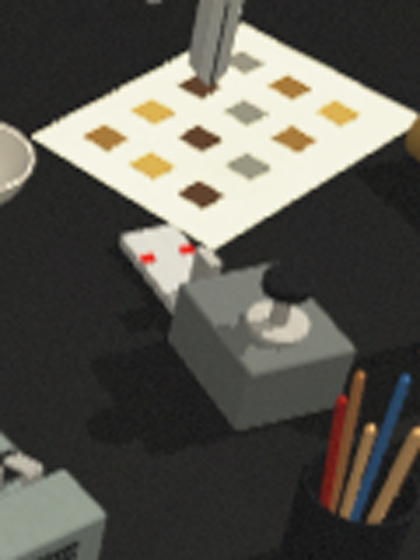

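The tab is back in, at crop (205,265), at its starting depth reading. The bottles haven't moved. Now over the plunger, and press in steps.

play_rows --motion '[[[-0.618,-0.004,0.003,0,0,0,-1],[-0.618,-0.004,0.003,0,0,0,-1],[-0.618,-0.004,0.003,0,0,0,-1],[-0.618,-0.004,0.003,0,0,0,-1],[-0.618,-0.004,0.003,0,0,0,-1],[-0.618,-0.004,0.003,0,0,0,-1],[-0.618,-0.004,0.003,0,0,0,-1]]]'

```text
time_s: 40.7
ee_pos: [0.6194, 0.3887, 0.2011]
eef_rot: [3.14, 0.0, 3.063]
force: [-0.1, -0.1, 0.0]
grip_width: 0.0005
grip_force: 0.0
```

play_rows --motion '[[[0,0,0.1,0,0,0,-1],[0,0,0.2,0,0,0,-1],[0,0,0.26,0,0,0,-1],[0,0,0.29,0,0,0,-1],[0,0,0.32,0,0,0,-1],[0,0,0.35,0,0,0,-1],[0,0,0.37,0,0,0,-1],[0,0,0.38,0,0,0,-1],[0,0,0.38,0,0,0,-1],[0,0,0.38,0,0,0,-1]]]'

```text
time_s: 41.7
ee_pos: [0.6205, 0.3886, 0.1069]
eef_rot: [3.139, 0.001, 3.062]
force: [-6.2, -1.7, 8.1]
grip_width: 0.0007
grip_force: 4.2
```

Run:
```python
from h import *
obs()
```

```text
41.7 [0.6205 0.3886 0.1069] [3.139e+00 1.000e-03 3.062e+00] [ 0.51  0.81  1.01  0.    1.31 -0.98] [-6.2 -1.7  8.1] 0.0007 4.2
```

play_rows --motion '[[[0,0,0.008,0,0,0,-1],[0,0,0.016,0,0,0,-1],[0,0,0.02,0,0,0,-1],[0,0,0.02,0,0,0,-1],[0,0,0.02,0,0,0,-1],[0,0,0.02,0,0,0,-1]]]'

```text
time_s: 42.3
ee_pos: [0.6208, 0.3888, 0.105]
eef_rot: [3.138, 0.003, 3.062]
force: [-15.2, -5.9, 27.4]
grip_width: 0.0007
grip_force: 13.7
```

The force has risen to 27 N, so it's on its stop. Hold for 2.4 s, then go up.

play_rows --motion '[[[0,0,0,0,0,0,-1],[0,0,0,0,0,0,-1],[0,0,0,0,0,0,-1],[0,0,0,0,0,0,-1],[0,0,0,0,0,0,-1],[0,0,0,0,0,0,-1],[0,0,0,0,0,0,-1],[0,0,0,0,0,0,-1],[0,0,0,0,0,0,-1],[0,0,0,0,0,0,-1]]]'

```text
time_s: 43.3
ee_pos: [0.6208, 0.3888, 0.105]
eef_rot: [3.138, 0.003, 3.062]
force: [-14.9, -7.0, 28.1]
grip_width: 0.0003
grip_force: 13.7
```

play_rows --motion '[[[0,0,0,0,0,0,-1],[0,0,0,0,0,0,-1],[0,0,0,0,0,0,-1],[0,0,0,0,0,0,-1],[0,0,0,0,0,0,-1],[0,0,0,0,0,0,-1],[0,0,0,0,0,0,-1],[0,0,0,0,0,0,-1],[0,0,0,0,0,0,-1],[0,0,0,0,0,0,-1]]]'

```text
time_s: 44.3
ee_pos: [0.6208, 0.3887, 0.105]
eef_rot: [3.138, 0.003, 3.062]
force: [-14.3, -7.0, 27.4]
grip_width: 0.0005
grip_force: 13.7
```

play_rows --motion '[[[0,0,0,0,0,0,-1],[0,0,0,0,0,0,-1],[0,0,0,0,0,0,-1],[0,0,0,0,0,0,-1],[0,0,-0.1,0,0,0,-1],[0,0,-0.25,0,0,0,-1],[0,0,-0.4,0,0,0,-1],[0,0,-0.4,0,0,0,-1],[0,0,-0.4,0,0,0,-1],[0,0,-0.4,0,0,0,-1]]]'

```text
time_s: 45.3
ee_pos: [0.6202, 0.3879, 0.1988]
eef_rot: [3.141, -0.002, 3.062]
force: [0.1, 0.3, -0.4]
grip_width: 0.0005
grip_force: 0.0
```

play_rows --motion '[[[0.5,0,-0.1,0,0,0,-1],[0.5,0,-0.1,0,0,0,-1],[0.5,0,-0.1,0,0,0,-1],[0.5,0,-0.1,0,0,0,-1],[0.5,0,-0.1,0,0,0,-1],[0.5,0,-0.1,0,0,0,-1],[0.5,0,-0.1,0,0,0,-1],[0.5,0,-0.1,0,0,0,-1]]]'

```text
time_s: 46.1
ee_pos: [0.4964, 0.3977, 0.2244]
eef_rot: [3.141, -0.001, 3.061]
force: [0.5, -0.0, -0.0]
grip_width: 0.0004
grip_force: 0.0
```

Run:
```python
from bays import *
obs();import look;bays()
for n in("scene","top"):
    c=camera(n);P=cloud(c).reshape(-1,3);P=P[c["z_map"].ravel()>0]
    for nm,a in dict(plung=(.07,.13,(.57,.67),(.34,.44)),tab=(.03,.056,(.43,.54),(.36,.43))).items():
        try:print(n,nm,*rect(P,*a))
        except Exception: print(n,nm,"none")
```

```text
46.1 [0.4964 0.3977 0.2244] [ 3.141e+00 -1.000e-03  3.061e+00] [ 0.62  0.5   1.25  0.    1.4  -0.87] [ 0.5 -0.  -0. ] 0.0004 0.0
top
stickL 308 [497.9 130.7] [141.6  75. ] 0.012 [0.0729 0.0805 0.0844]
stickR 206 [502.7  60.1] [142.3  63.3] 0.002 [0.0732 0.0812 0.0848]
tray 459 [ 598.4 -361. ] [190.5 132.2] 0.108 [0.0211 0.0246 0.028 ]
intray 1266 [ 603.2 -359.2] [173. 129.] 0.104 [0.0113 0.0144 0.0176]
botA none
botB none
scene
stickL 298 [505.4 123.8] [125.6  80.5] 0.135 [0.0697 0.0791 0.0845]
stickR 296 [509.3  63.4] [137.   61.9] 0.093 [0.0695 0.0779 0.0844]
tray 623 [ 600.2 -360.7] [196.  129.9] 0.103 [0.0206 0.0255 0.0287]
intray 1317 [ 600.  -362.4] [191.1 126.3] 0.107 [0.0123 0.0157 0.0183]
botA none
botB none
top bay -0.095 760 body y -0.0492..0.0501 mid 0.0004 x -0.0021 slope -0.005 ztop 0.0942
top bay 0 728 body y -0.0474..0.0531 mid 0.0028 x -0.0027 slope -0.009 ztop 0.0944
scene bay -0.095 467 body y -0.0515..0.0507 mid -0.0004 x 0.0039 slope 0.003 ztop 0.0953
scene bay 0 530 body y -0.0488..0.0504 mid 0.0008 x 0.0036 slope 0.005 ztop 0.0954
scene plung 191 [621.7 387.4] [35.5 43.7] -0.421 [0.071  0.1077 0.1116]
scene tab 59 [521.6 395.8] [14.6 25.2] -0.061 [0.034  0.0484 0.0548]
top plung 211 [619.3 388.3] [35.3 37.6] -1.531 [0.1005 0.1086 0.1115]
top tab 85 [523.4 394.9] [12.9 29.7] -0.103 [0.0329 0.05   0.0547]
```

Run:
```python
from h import *
s=camera("scene");cv2.imwrite("pics/final.png",cv2.resize(s["frame"][90:350,90:500,::-1],None,fx=1.9,fy=1.9,interpolation=cv2.INTER_CUBIC))
```

```text
(no output)
```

View pics/final.png

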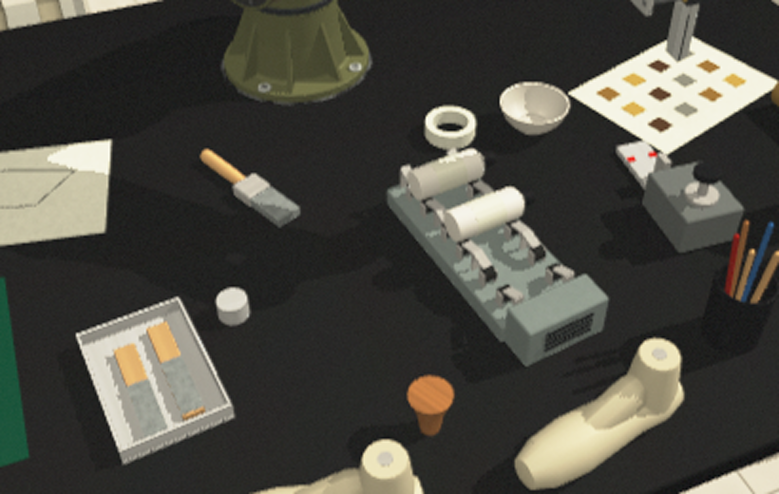

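The left stick in the tray seems to have shifted toward the near wall (crop (145,400)). I'll check that it's still flat.

Run:
```python
from h import *
x=np.array([np.cos(.105),np.sin(.105)]);y=np.array([-x[1],x[0]])
for n in("top","scene"):
    c=camera(n);P=cloud(c).reshape(-1,3)
    l=np.c_[(P[:,:2]-[.599,-.361])@np.c_[x,y],P[:,2]]
    for s in(-1,1):
        print(n,"y side",s)
        for a in np.arange(-.09,.091,.02):
            m=(abs(l[:,0]-a)<.01)&(l[:,1]*s>.016)&(l[:,1]*s<.036);q=(abs(l[:,0]-a)<.01)&(l[:,1]*s>0)&(l[:,1]*s<.056)&(l[:,2]>.0105)&(l[:,2]<.03)
            print("  x %.2f z %.4f n %d  y-range of high pts %s"%(a,np.median(l[m,2]),m.sum(),np.percentile(l[q,1],[5,95]).round(3) if q.sum()>3 else None))
```

```text
top y side -1
  x -0.09 z 0.0046 n 57  y-range of high pts [-0.052 -0.002]
  x -0.07 z 0.0043 n 59  y-range of high pts None
  x -0.05 z 0.0147 n 46  y-range of high pts [-0.029 -0.006]
  x -0.03 z 0.0142 n 45  y-range of high pts [-0.03  -0.006]
  x -0.01 z 0.0140 n 45  y-range of high pts [-0.03  -0.007]
  x 0.01 z 0.0147 n 50  y-range of high pts [-0.031 -0.007]
  x 0.03 z 0.0138 n 47  y-range of high pts [-0.032 -0.008]
  x 0.05 z 0.0146 n 52  y-range of high pts [-0.032 -0.008]
  x 0.07 z 0.0146 n 47  y-range of high pts [-0.032 -0.007]
  x 0.09 z 0.0160 n 47  y-range of high pts [-0.05  -0.004]
top y side 1
  x -0.09 z 0.0042 n 60  y-range of high pts [0.005 0.052]
  x -0.07 z 0.0132 n 59  y-range of high pts [0.015 0.039]
  x -0.05 z 0.0145 n 58  y-range of high pts [0.016 0.038]
  x -0.03 z 0.0147 n 58  y-range of high pts [0.016 0.038]
  x -0.01 z 0.0146 n 58  y-range of high pts [0.014 0.038]
  x 0.01 z 0.0145 n 58  y-range of high pts [0.014 0.038]
  x 0.03 z 0.0146 n 58  y-range of high pts [0.014 0.038]
  x 0.05 z 0.0144 n 55  y-range of high pts [0.013 0.037]
  x 0.07 z
[... 617 characters left out ...]
1  y-range of high pts [-0.032 -0.009]
  x 0.09 z 0.0140 n 117  y-range of high pts [-0.052 -0.004]
scene y side 1
  x -0.09 z 0.0143 n 84  y-range of high pts [0.003 0.053]
  x -0.07 z 0.0155 n 36  y-range of high pts [0.015 0.038]
  x -0.05 z 0.0155 n 56  y-range of high pts [0.014 0.038]
  x -0.03 z 0.0158 n 59  y-range of high pts [0.014 0.038]
  x -0.01 z 0.0160 n 64  y-range of high pts [0.014 0.037]
  x 0.01 z 0.0159 n 60  y-range of high pts [0.014 0.038]
  x 0.03 z 0.0158 n 66  y-range of high pts [0.014 0.037]
  x 0.05 z 0.0158 n 72  y-range of high pts [0.013 0.037]
  x 0.07 z 0.0147 n 79  y-range of high pts [0.013 0.037]
  x 0.09 z 0.0120 n 100  y-range of high pts [0.003 0.053]
```

Both sticks are flat: tops are at 14–16 mm along their whole length. The knocked one is at about x = +0.016, y = -0.02, within limits. Hand in.

```bash
python3 -c "
from station import workorder
print(workorder.hand_in())"
```

```text
the job is handed in; nothing more can be done
None
```

The job is handed in, though the hand-in returned no verdict: both sticks lie flat in the tray, both bottles (only two were present) lie in bay0 and bay1, the timer was held at about 54 mm and ran back, and the plunger was held down over 2 s and came up again.

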